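# Put the weighed samples away in their colour-coded stands

## Task

Put the four things standing in front and to the right of the sink away in their colour-coded stands: the white-capped vial in the stand with the white ring, the black-capped vial in the black one, the amber bottle in the orange one and the small glass beaker in the blue one. Each must stand upright on the plate in the middle of its ring, let go and still. Do not tip any of them over on the way, and leave the wash bottle and the red-capped bottle where they are.

Things in the scene. Friction and masses are not known exactly. Their poses are not given: they have to be found in the camera images.
- vial_white_centre (a point): Standing in front or to the right of the sink (similar ware at the back of the bench is not meant): loose sample vial with a WHITE screw cap and dark contents, standing upright: 25 mm diameter (cap 22 mm), 58 mm tall, about 30 g. The point is its centre, on its axis 29 mm above its foot; z up its axis.
- vial_black_centre (a point): Standing in front or to the right of the sink (similar ware at the back of the bench is not meant): loose sample vial with a BLACK screw cap, standing upright: 25 mm diameter (cap 22 mm), 58 mm tall, about 30 g. The point is its centre, on its axis 29 mm above its foot; z up its axis.
- amber_bottle_centre (a point): Standing in front or to the right of the sink (similar ware at the back of the bench is not meant): loose small stoppered bottle of AMBER glass, standing upright: 43 mm diameter and straight-sided up to 68 mm, with a narrower neck and stopper above, 111 mm tall, about 90 g. Tall for a gripper: hold it in the upper part of the body, 60 to 68 mm above its foot, so that the palm clears the stopper. The point is its centre, on its axis 55.5 mm above its foot; z up its axis.
- small_beaker_centre (a point): Standing in front or to the right of the sink (similar ware at the back of the bench is not meant): loose small clear-glass beaker, open and empty, standing upright: wall 42 mm diameter, flared rim 47 mm from 48 mm up, 56 mm tall, about 40 g; can be gripped right across its outside. The point is its centre, on its axis 28 mm above its foot; z up its axis.
- wash_bottle_centre (a point): White plastic wash bottle, 74 mm diameter, 188 mm tall, a bystander standing on the worktop behind the stands; not to be disturbed. The point is its centre, 94 mm above its foot.
- red_cap_bottle_centre (a point): Brown reagent bottle with a red screw cap, 72 mm diameter, 192 mm tall, a bystander standing to the left of the stands; not to be disturbed. The point is its centre, 96 mm above its foot.
- stand_white_seat (a point): Stand with the WHITE ring, home of the white-capped vial: a grey plate 84 x 84 mm and 6 mm thick, fixed to the worktop, with a disc and a low ring in white, the ring of 45 mm inner and 53 mm outer diameter standing 5 mm above the plate (its top is 11 mm above the worktop). The point is the centre of the seat inside the ring, on the plate's top face 6 mm above the worktop; z up.
- stand_black_seat (a point): Stand with the BLACK ring, home of the black-capped vial: a grey plate 84 x 84 mm and 6 mm thick, fixed to the worktop, with a disc and a low ring in black, the ring of 45 mm inner and 53 mm outer diameter standing 5 mm above the plate (its top is 11 mm above the worktop). The point is the centre of the seat inside the ring, on the plate's top face 6 mm above the worktop; z up.
- stand_orange_seat (a point): Stand with the ORANGE ring, home of the amber bottle: a grey plate 84 x 84 mm and 6 mm thick, fixed to the worktop, with a disc and a low ring in orange, the ring of 63 mm inner and 71 mm outer diameter standing 5 mm above the plate (its top is 11 mm above the worktop). The point is the centre of the seat inside the ring, on the plate's top face 6 mm above the worktop; z up.
- stand_blue_seat (a point): Stand with the BLUE ring, home of the small glass beaker: a grey plate 84 x 84 mm and 6 mm thick, fixed to the worktop, with a disc and a low ring in blue, the ring of 63 mm inner and 71 mm outer diameter standing 5 mm above the plate (its top is 11 mm above the worktop). The point is the centre of the seat inside the ring, on the plate's top face 6 mm above the worktop; z up.
There are look-alikes about, which are no part of the job. What is shaped like the part that bears small_beaker_centre but pink is not meant.

How it is judged:
By the outcome, as a careful person would: the job done as asked, in the order asked, and still so for the second after the job is handed in, with the robot touching nothing.
It also fails if it takes over 117 s, if anything falls off the work surface, if the arm or the gripper's body presses on something with over 40 N, if the wrist force passes 120 N, or if a joint passes its speed limit or range.

## Robot

A 6-joint arm with a two-finger parallel gripper is mounted at the origin on a cart in front of the work surface, level with it; the furniture and walls round the work are solid. World frame = base frame: x ahead of the robot, y to its left, z up, the work surface at z = 0. Lengths are in mm, angles in degrees, forces in N, time in s.
With the tool pointing down it reaches from about 300 to 850 mm from the base axis. Payload 4.2 kg.
Tool frame: the origin (TCP) lies at the very end of the fingers, on their centre line; the grasp point (between the pads) lies 19 mm behind it; z points along the fingers, x is the direction in which the jaws open and shut, and the axes are right-handed (so a half turn about z gives the same grasp; the last joint's range is limited). The gripper opens to 91 mm and grips with 3 to 60 N. Pads are 32 mm wide; open, the fingers measure 118 mm over their backs; the gripper's body (76 mm by 178 mm) begins 60 mm behind the grasp point.
Start: joints at [-1.146, 18.312, 89.639, -0, 72.044, -1.146], TCP at [575.016, 0, 213.976] pointing down, gripper open.
Joint ranges: [-177.97, 177.97], [-48.28, 115.42], [12.27, 149.76], [-77.06, 257.06], [2.81, 150.46], [-146.56, 146.56]. Speed limits (degrees/s): [147.25, 147.25, 180, 180, 180, 180].

## Interface

Orientations are given as [roll, pitch, yaw] about the fixed x, y, z axes, in that order (R = Rz(yaw) Ry(pitch) Rx(roll)).
In Python, from workcell import env gives the robot as it stands.
- The arm moves only by the tool servo_tool, never from a script. Its argument "plan" is a list of rows, each a list of 3 entries, a list of its own where there are three numbers: the turn, a rotation vector about the tool's x, y, z in degrees, then the shift along the tool's x, y, z in mm, then the finger opening in mm, from 0 to 91.2. In form: [[[ax, ay, az], [dx, dy, dz], claw], ...]. A call has exactly 10 rows; each row shifts and turns the pose as measured when the row begins, along the tool's axes as they then stand; what a row does not reach is not made up. A row lasts 1/8 s, in which the tool goes at most 62.5 mm and 10.7 degrees, less where a joint would pass 70% of its speed; a pose out of reach is approached as far as the arm can. A call with a gripper value outside its range is refused whole. The fingers move at their own pace and stop on an object; "squeeze" is the grip in N (left out, the last holds). Time passes only in rows, so rows that do not move let the fingers close, or fill a call up. It gives the time, the measured TCP pose, the force and the opening at its end, in the units of the state.
- env.state(): the state, without advancing time (a new reading comes with each control period).
- env.grab_frame(name): name is "scene" or "side" or "wrist"; returns a dict with "pixels" (384x512x3 uint8, red, green, blue), "intrinsics" (3x3 intrinsics, pixels), "eye" and "attitude" of the camera in the world. Camera axes: x right, y up, looking along -z (the intrinsics and any distortion apply to the point x, -y, -z); pixel columns grow to the right and rows downward; lengths in mm; the calibration is good to about 2 mm. A picture is of the moment at which its call begins. There is no depth.
- env.job_done(): hands the job in, once; it reports no verdict.
The state is a dict: "time_s": time; "qpos": joint angles; "qvel": joint speeds; "effort": joint torques, N m; "ee_pos": TCP position; "ee_rot": TCP orientation; "force": force on the tool from outside, world axes, zero at the start; "torque": the same for the moment, N m; "gripper_width": finger opening in mm.
Only numpy, scipy, OpenCV 4.12 (cv2) and the standard library are available. Lean on these libraries where they do the work, as an engineer would, in place of code of your own. Each camera call takes 0.05 s, during which the arm holds its last target.

## Working session

There is one attempt and no reset: what is moved stays moved. The work goes in short steps, Python scripts to look and compute and a tool call to move; the robot and the scene stay as the last step left them, time stands still between calls to the robot, and variables do not carry over. Pictures are saved under pics/ and viewed, and the job is handed in when it is done.

Besides the shell and the picture viewer there is one more tool, called in YAML: its name, and indented under it one key for each argument. servo_tool: Moves the arm, as the interface text tells. Its arguments: {"type":"object","properties":{"plan":{"type":"array"},"squeeze":{"type":"number"}},"required":["plan"]}

```bash
mkdir -p pics; ls
python3 - <<'E'
from workcell import env
import cv2
for n in("scene","side","wrist"):
    f=env.grab_frame(n); cv2.imwrite(f"pics/{n}0.png",f["pixels"][:,:,::-1]); print(n,f["intrinsics"],f["eye"],f["attitude"],[k for k in f])
print(env.state())
E
```

```text
pics
scene [[362.88496163   0.         250.16787615]
 [  0.         362.88496163 185.33375901]
 [  0.           0.           1.        ]] [-288.83170918 -414.62275049  667.01148947] [ 61.19789489   0.82930013 -60.92597869] ['pixels', 'intrinsics', 'eye', 'attitude']
side [[376.01860022   0.         256.04797718]
 [  0.         376.01860022 194.44912997]
 [  0.           0.           1.        ]] [-637.36861743  -27.52063464  831.89508592] [ 59.16622888   0.62974568 -83.12694022] ['pixels', 'intrinsics', 'eye', 'attitude']
wrist [[319.99665258   0.         253.84493461]
 [  0.         319.99665258 193.2833938 ]
 [  0.           0.           1.        ]] [574.0987907   80.23069381 383.0809014 ] [-16.52777479   0.10144228   0.07518754] ['pixels', 'intrinsics', 'eye', 'attitude']
{'time_s': 0.15, 'qpos': array([-1.14565161e+00,  1.83428881e+01,  8.96882134e+01,  6.20898359e-04,
        7.20447453e+01, -1.14640829e+00]), 'qvel': array([-0.00608179, -0.13209546, -0.13344605,  0.06232421,  0.00070878,
        0.05606551]), 'effort': array([-5.72294630e-04, -4.12774551e+01, -2.32154489e+01,  7.26667210e-02,
        4.33494255e-02, -9.00343002e-05]), 'ee_pos': array([5.74632401e+02, 1.42283206e-02, 2.13331300e+02]), 'ee_rot': array([-1.79997892e+02,  7.58198365e-02,  5.66280993e-04]), 'force': array([-0.56114993, -0.29321521,  0.19552157]), 'torque': array([ 0.03117667, -0.04399098, -0.01899979]), 'gripper_width': 91.06363687460517}
```

View pics/scene0.png

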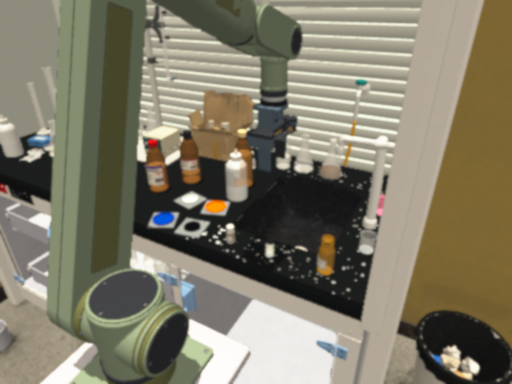

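View pics/side0.png

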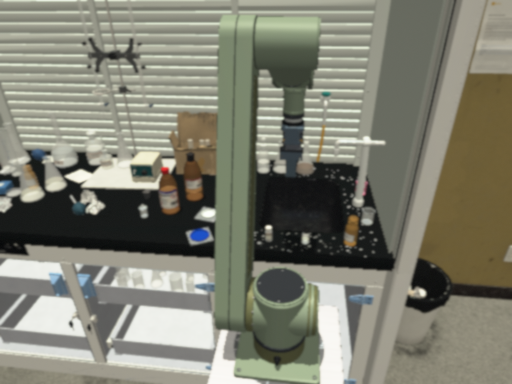

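View pics/wrist0.png

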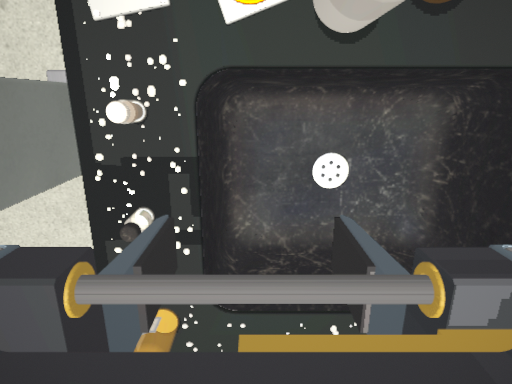

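```bash
cat > h.py <<'E'
import numpy as np, cv2
from scipy.spatial.transform import Rotation as R
from workcell import env
def rot(a): return R.from_euler('xyz',a,degrees=True).as_matrix()
def ray(f,u,v):
    K=f["intrinsics"]; d=np.array([(u-K[0,2])/K[0,0],-(v-K[1,2])/K[1,1],-1.]); return rot(f["attitude"])@d
def onz(f,u,v,z):
    d=ray(f,u,v); e=np.array(f["eye"]); return (e+d*(z-e[2])/d[2])
def proj(f,p):
    q=rot(f["attitude"]).T@(np.array(p,float)-f["eye"]); K=f["intrinsics"]
    return np.array([K[0,2]+K[0,0]*q[0]/-q[2],K[1,2]+K[1,1]*q[1]/q[2]])
def crop(f,u0,v0,u1,v1,k,name):
    im=f["pixels"][v0:v1,u0:u1,::-1]; cv2.imwrite("pics/"+name,cv2.resize(im,None,fx=k,fy=k,interpolation=cv2.INTER_CUBIC))
E
python3 - <<'E'
from h import *
f=env.grab_frame("scene"); crop(f,135,150,400,300,3,"sc1.png")
f=env.grab_frame("side"); crop(f,130,140,400,260,2.9,"si1.png")
E
```

```text
(no output)
```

View pics/sc1.png

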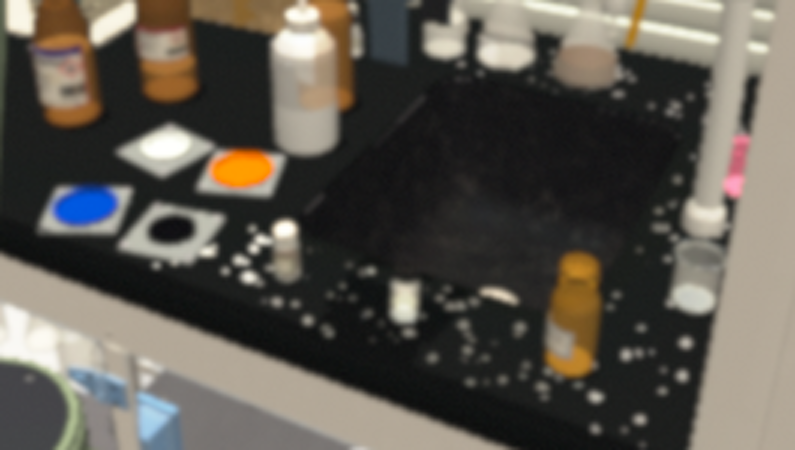

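View pics/si1.png

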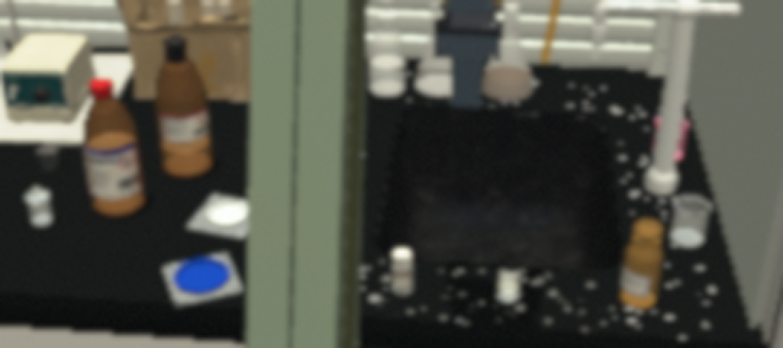

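Run:
```python
from h import *
f=env.grab_frame("scene")
S=lambda u,v,z:onz(f,135+u/3-.33,150+v/3-.33,z).round(0)
print("scene");
for n,u,v,z in [("wcap",285,228,58),("wfoot",289,274,0),("bfoot",404,314,0),("btop",405,280,58),("amfoot",572,364,0),("amtop",580,262,111),("bkfoot",696,298,0),("bkrim",698,256,56),("S_w",165,147,6),("S_o",242,169,6),("S_bl",86,207,6),("S_k",172,229,6),("wash",306,138,0),("red",70,112,0),("pink",735,190,0)]: print(n,S(u,v,z))
f=env.grab_frame("side")
S=lambda u,v,z:onz(f,130+u/2.9-.33,140+v/2.9-.33,z).round(0)
print("side");
for n,u,v,z in [("wcap",401,254,58),("wfoot",403,287,0),("bfoot",509,296,0),("btop",509,274,58),("amfoot",639,300,0),("amtop",648,225,111),("bkfoot",687,238,0),("bkrim",691,203,56),("S_w",226,213,6),("S_bl",203,276,6),("red",118,207,0),("faucet",662,184,0)]: print(n,S(u,v,z))
f=env.grab_frame("wrist")
print("wrist")
for n,u,v,z in [("wcap",119,112,58),("bcap",130,232,58),("wfoot",138,110,0),("amtop",165,321,111)]: print(n,onz(f,u,v,z).round(0))
print(proj(f,[450,85,0]), env.state()["time_s"])
```

```text
scene
wcap [435.  66.  58.]
wfoot [439.  66.   0.]
bfoot [438. -62.   0.]
btop [417. -72.  58.]
amfoot [ 446. -223.    0.]
amtop [ 446. -221.  111.]
bkfoot [ 590. -298.    0.]
bkrim [ 579. -294.   56.]
S_w [572. 321.   6.]
S_o [573. 213.   6.]
S_bl [429. 319.   6.]
S_k [440. 211.   6.]
wash [676. 189.   0.]
red [593. 489.   0.]
pink [ 799. -290.    0.]
side
wcap [431.  68.  58.]
wfoot [441.  66.   0.]
bfoot [437. -65.   0.]
btop [404. -62.  58.]
amfoot [ 446. -222.   -0.]
amtop [ 445. -219.  111.]
bkfoot [ 586. -297.    0.]
bkrim [ 584. -294.   56.]
S_w [572. 321.   6.]
S_bl [430. 317.   6.]
red [580. 477.   0.]
faucet [ 719. -279.    0.]
wrist
wcap [441.  67.  58.]
bcap [438. -61.  58.]
wfoot [440.  67.   0.]
amtop [ 485. -135.  111.]
[145.53804057  93.82722582] 0.4
```

The items and stands triangulate consistently between cameras (within about 4 mm).

Candidates:
- **White vial:** scene (231,234). The look-alikes are the small vial at side (143,210) and the rack vials at scene (225,128). I choose (231,234), in front of the sink.
- **Black vial:** scene (270,252).
- **Amber bottle:** scene (326,258). The brown reagent bottles at (157,165), (190,160) and (245,155) are not meant.
- **Beaker:** scene (367,242). The pink one at (380,205) and the back glassware at (303,160) are not meant.

The crops confirm these choices. I'll move above the white vial first.

servo_tool:
  plan:
    - [[0,0,0],[-20,-10,8],91]
    - [[0,0,0],[-30,-15,15],91]
    - [[0,0,0],[-30,-15,20],91]
    - [[0,0,0],[-30,-15,20],91]
    - [[0,0,0],[-20,-10,20],91]
    - [[0,0,0],[-5,-2,10],91]
    - [[0,0,0],[0,0,0],91]
    - [[0,0,0],[0,0,0],91]
    - [[0,0,0],[0,0,0],91]
    - [[0,0,0],[0,0,0],91]
  squeeze: 12

```text
time_s: 1.65
ee_pos: [441.7, 67.9, 120.5]
ee_rot: [-180.0, -0.5, -0.1]
force: [-0.3, 0.2, 0.3]
gripper_width: 90.9
```

Run:
```python
from h import *
f=env.grab_frame("wrist"); cv2.imwrite("pics/w1.png",f["pixels"][:,:,::-1])
s=env.state(); print(s["ee_pos"],s["ee_rot"],f["eye"],f["attitude"])
```

```text
[441.76620877  67.94900851 120.45341943] [-1.79978958e+02 -5.53205032e-01 -1.11490394e-01] [439.55810719 148.10302275 290.36543952] [-16.50648095  -0.53793764  -0.04086838]
```

View pics/w1.png

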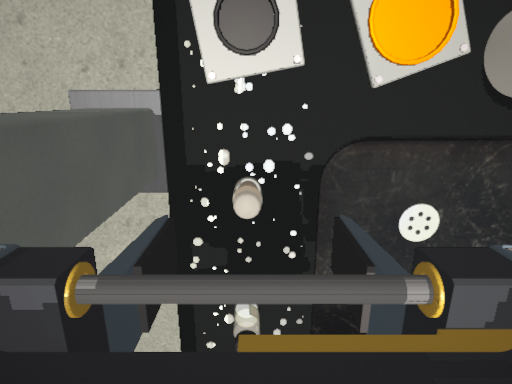

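Run:
```python
from h import *
f=env.grab_frame("wrist")
for n,u,v,z in [("cap",247,205,58),("foot",247,186,1),("blackdisc",246,21,9),("or",413,20,9)]: print(n,onz(f,u,v,z).round(1))
crop(f,180,150,340,270,5,"w1c.png")
```

```text
cap [436.4  69.9  58. ]
foot [435.8  69.5   1. ]
blackdisc [436.  206.8   9. ]
or [568.6 207.7   9. ]
```

View pics/w1c.png

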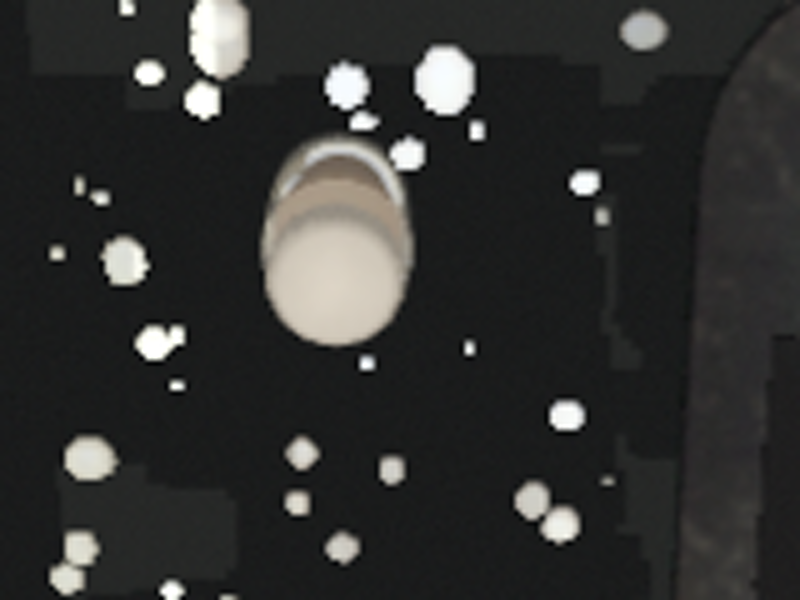

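servo_tool:
  plan:
    - [[0,-0.5,0],[-4,-0.5,10],91]
    - [[0,0,0],[0,0,25],80]
    - [[0,0,0],[0,0,25],70]
    - [[0,0,0],[0,0,25],60]
    - [[0,0,0],[0,0,15],50]
    - [[0,0,0],[0,0,6],45]
    - [[0,0,0],[0,0,1],38]
    - [[0,0,0],[0,0,0],30]
    - [[0,0,0],[0,0,0],20]
    - [[0,0,0],[0,0,0],15]
  squeeze: 12

```text
time_s: 3.0
ee_pos: [436.6, 68.6, 9.0]
ee_rot: [-180.0, 0.0, -0.1]
force: [0.4, -0.1, -0.2]
gripper_width: 24.9
```

Run:
```python
from h import *
f=env.grab_frame("wrist"); cv2.imwrite("pics/w2.png",f["pixels"][:,:,::-1]); print(env.state())
```

```text
{'time_s': 3.05, 'qpos': array([7.41773948e+00, 2.09273306e+01, 1.22117784e+02, 5.74259686e-02,
       3.69663621e+01, 7.48175750e+00]), 'qvel': array([-0.03348547,  0.06747127, -0.06037689,  0.0357208 , -0.17142189,
        0.06282753]), 'effort': array([ 3.64942935e-04, -3.42167759e+01, -1.37418374e+01,  4.96429845e-02,
        4.19973582e-02, -3.98550192e-04]), 'ee_pos': array([436.66238823,  68.65109241,   9.0211141 ]), 'ee_rot': array([-1.79967266e+02,  1.58878206e-02, -1.09899643e-01]), 'force': array([ 0.26034724, -0.38522147,  0.10692905]), 'torque': array([-0.01947282,  0.04661198,  0.04498864]), 'gripper_width': 24.104156703721515}
```

View pics/w2.png

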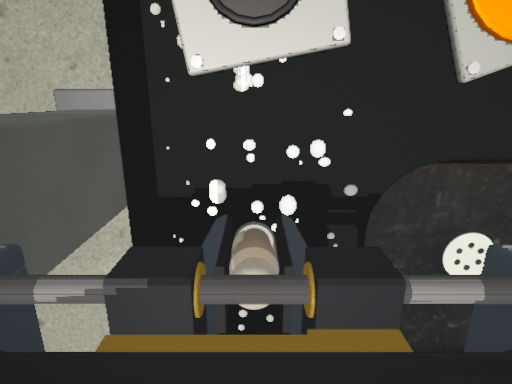

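servo_tool:
  plan:
    - [[0,0,0],[0,0,0],15]
    - [[0,0,0],[0,0,-10],15]
    - [[0,0,0],[0,0,-25],15]
    - [[0,0,0],[0,0,-25],15]
    - [[0,0,0],[5,-20,-20],15]
    - [[0,0,0],[5,-35,-5],15]
    - [[0,0,0],[5,-45,0],15]
    - [[0,0,0],[10,-45,0],15]
    - [[0,0,0],[10,-45,0],15]
    - [[0,0,0],[10,-35,0],15]
  squeeze: 15

```text
time_s: 4.3
ee_pos: [484.2, 298.4, 104.1]
ee_rot: [-179.8, -0.4, -0.4]
force: [0.6, -0.3, -0.6]
gripper_width: 24.4
```

servo_tool:
  plan:
    - [[0,0,0],[20,-18,0],15]
    - [[0,0,0],[25,-3,0],15]
    - [[0,0,0],[25,0,0],15]
    - [[0,0,0],[10,0,0],15]
    - [[0,0,0],[0,0,0],15]
    - [[0,0,0],[0,0,0],15]
    - [[0,0,0],[0,0,0],15]
    - [[0,0,0],[0,0,0],15]
    - [[0,0,0],[0,0,0],15]
    - [[0,0,0],[0,0,0],15]

```text
time_s: 5.55
ee_pos: [563.0, 322.8, 107.8]
ee_rot: [-179.8, -0.3, -0.1]
force: [-0.4, 0.2, -0.3]
gripper_width: 24.1
```

Run:
```python
from h import *
f=env.grab_frame("wrist"); cv2.imwrite("pics/w3.png",f["pixels"][:,:,::-1]); s=env.state(); print(s["ee_pos"],s["ee_rot"],s["gripper_width"])
```

```text
[562.9746948  322.80790268 107.74182704] [-1.79809594e+02 -2.93267189e-01 -7.29746984e-02] 23.863803806380346
```

View pics/w3.png

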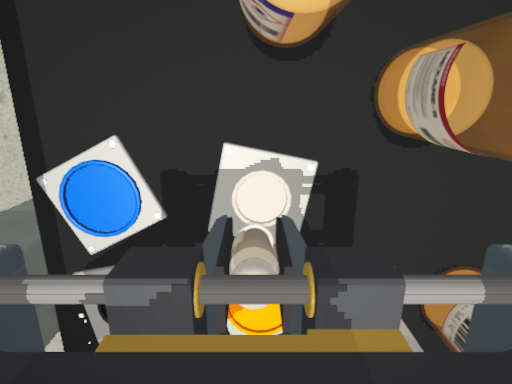

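Run:
```python
from h import *
f=env.grab_frame("wrist")
for n,u,v,z in [("white",262,197,9),("blue",100,198,9),("red",288,20,0),("red2",437,92,0)]: print(n,onz(f,u,v,z).round(1))
```

```text
white [570.  320.2   9. ]
blue [427.9 319.5   9. ]
red [589.5 462.1   0. ]
red2 [714.9 408.4   0. ]
```

servo_tool:
  plan:
    - [[0,0,0],[5,2,8],15]
    - [[0,0,0],[2,0,20],15]
    - [[0,0,0],[0,0,20],15]
    - [[0,0,0],[0,0,15],15]
    - [[0,0,0],[0,0,8],15]
    - [[0,0,0],[0,0,4],15]
    - [[0,0,0],[0,0,0],15]
    - [[0,0,0],[0,0,0],15]
    - [[0,0,0],[0,0,0],15]
    - [[0,0,0],[0,0,0],15]

```text
time_s: 6.9
ee_pos: [573.3, 321.1, 30.5]
ee_rot: [-179.7, -0.5, -0.1]
force: [-0.2, -0.7, -0.8]
gripper_width: 24.6
```

servo_tool:
  plan:
    - [[0,0,0],[-2,0,6],15]
    - [[0,0,0],[0,0,5],15]
    - [[0,0,0],[0,0,2],15]
    - [[0,0,0],[0,0,0],15]
    - [[0,0,0],[0,0,0],15]
    - [[0,0,0],[0,0,0],15]
    - [[0,0,0],[0,0,0],15]
    - [[0,0,0],[0,0,0],15]
    - [[0,0,0],[0,0,0],15]
    - [[0,0,0],[0,0,0],15]

```text
time_s: 8.15
ee_pos: [571.4, 321.3, 16.9]
ee_rot: [-179.7, -0.5, -0.1]
force: [0.5, 0.6, 0.3]
gripper_width: 24.2
```

servo_tool:
  plan:
    - [[0,0,0],[0,0,1.5],15]
    - [[0,0,0],[0,0,0.5],15]
    - [[0,0,0],[0,0,0],15]
    - [[0,0,0],[0,0,0],27]
    - [[0,0,0],[0,0,0],32]
    - [[0,0,0],[0,0,0],40]
    - [[0,0,0],[0,0,0],50]
    - [[0,0,0],[0,0,0],60]
    - [[0,0,0],[0,0,0],60]
    - [[0,0,0],[0,0,0],60]

```text
time_s: 9.4
ee_pos: [571.6, 321.3, 14.9]
ee_rot: [-179.7, -0.6, -0.1]
force: [-0.1, -0.5, -0.1]
gripper_width: 59.8
```

servo_tool:
  plan:
    - [[0,0,0],[0,0,-10],60]
    - [[0,0,0],[0,0,-25],60]
    - [[0,0,0],[0,0,-30],60]
    - [[0,0,0],[0,0,-30],60]
    - [[0,0,0],[-5,0,-25],70]
    - [[0,0,0],[-10,0,-5],80]
    - [[0,0,0],[-20,0,0],80]
    - [[0,0,0],[-20,5,0],80]
    - [[0,0,0],[-20,15,0],80]
    - [[0,0,0],[-10,30,0],80]

```text
time_s: 10.65
ee_pos: [480.1, 270.4, 143.3]
ee_rot: [-179.7, -0.5, 0.0]
force: [0.0, 0.1, 0.5]
gripper_width: 80.1
```

Run:
```python
from h import *
f=env.grab_frame("wrist"); cv2.imwrite("pics/w4.png",f["pixels"][:,:,::-1]); s=env.state(); print(s["ee_pos"],s["ee_rot"],s["gripper_width"])
```

```text
[478.01871719 266.32979868 142.99728973] [-1.79942802e+02 -2.83979997e-01 -3.84771305e-02] 80.23162038785617
```

View pics/w4.png

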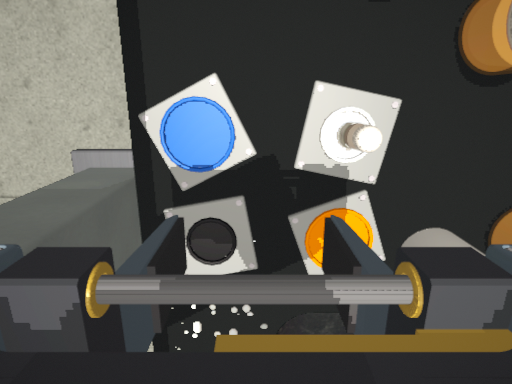

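Run:
```python
from h import *
f=env.grab_frame("wrist")
for n,u,v,z in [("white",347,135,9),("blue",197,134,9),("blk",212,241,9),("or",339,240,9),("cap",369,139,64)]: print(n,onz(f,u,v,z).round(1))
print(env.state()["ee_pos"])
```

```text
white [565.6 313.6   9. ]
blue [424.6 314.6   9. ]
blk [434.7 205.    9. ]
or [566.3 205.9   9. ]
cap [566.8 316.5  64. ]
[479.45708095 268.12687307 143.30943931]
```

servo_tool:
  plan:
    - [[0,0,0],[-4,25,0],80]
    - [[0,0,0],[-4,40,0],80]
    - [[0,0,0],[-5,45,-2],80]
    - [[0,0,0],[-5,45,0],80]
    - [[0,0,0],[-5,45,0],80]
    - [[0,0,0],[-5,45,5],80]
    - [[0,0,0],[-4,40,10],80]
    - [[0,0,0],[-4,20,5],80]
    - [[0,0,0],[0,10,0],80]
    - [[0,0,0],[0,3,0],80]

```text
time_s: 12.0
ee_pos: [443.4, -54.7, 120.5]
ee_rot: [-179.6, -0.5, -0.1]
force: [0.5, 0.1, -0.2]
gripper_width: 79.8
```

Run:
```python
from h import *
f=env.grab_frame("wrist"); cv2.imwrite("pics/w5.png",f["pixels"][:,:,::-1]); s=env.state(); print(s["ee_pos"],s["ee_rot"],s["gripper_width"])
```

```text
[443.39695071 -54.75255164 120.47595571] [-1.79637486e+02 -4.79026796e-01 -2.84502852e-02] 80.22073558848035
```

View pics/w5.png

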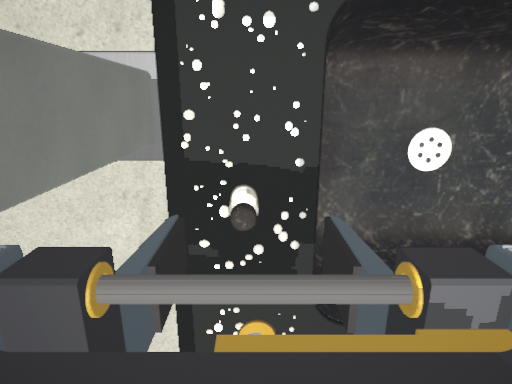

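Run:
```python
from h import *
f=env.grab_frame("wrist")
for n,u,v,z in [("cap",243,217,58),("foot",243,199,1)]: print(n,onz(f,u,v,z).round(1))
crop(f,180,150,340,270,5,"w5c.png"); print(env.state()["ee_pos"])
```

```text
cap [434.8 -62.2  58. ]
foot [433.4 -65.2   1. ]
[443.3717098  -54.36816239 120.51286632]
```

View pics/w5c.png

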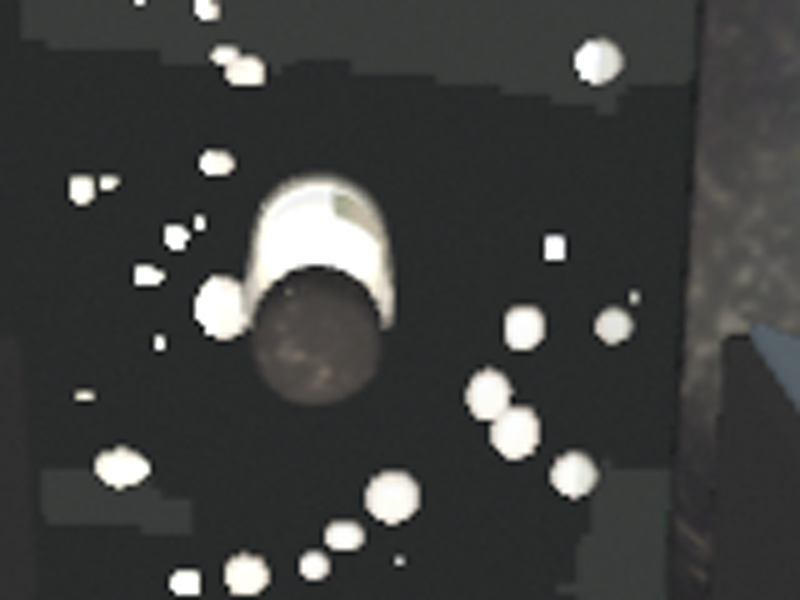

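servo_tool:
  plan:
    - [[0,-0.5,0],[-5,5,0],80]
    - [[0,0,0],[-2,3,5],80]
    - [[0,0,0],[0,0,20],70]
    - [[0,0,0],[0,0,25],60]
    - [[0,0,0],[0,0,25],60]
    - [[0,0,0],[0,0,18],60]
    - [[0,0,0],[0,0,6],60]
    - [[0,0,0],[0,0,3],60]
    - [[0,0,0],[0,0,0],60]
    - [[0,0,0],[0,0,0],60]

```text
time_s: 13.35
ee_pos: [437.6, -60.3, 16.5]
ee_rot: [-179.6, -0.2, 0.2]
force: [0.7, -0.0, 0.9]
gripper_width: 60.2
```

Run:
```python
from h import *
f=env.grab_frame("wrist"); cv2.imwrite("pics/w6.png",f["pixels"][:,:,::-1]); s=env.state(); print(s["ee_pos"],s["ee_rot"],s["gripper_width"])
```

```text
[437.61585265 -60.30696244  16.57098754] [-179.64875468   -0.23824656    0.23988366] 60.11269514677867
```

View pics/w6.png

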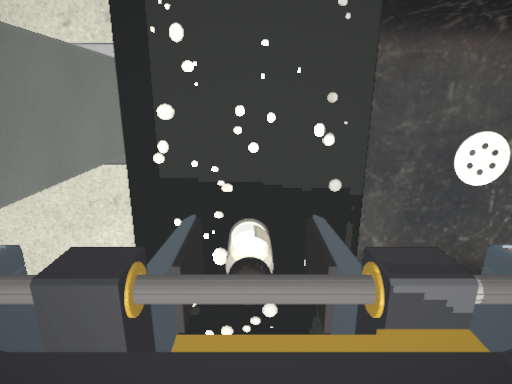

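servo_tool:
  plan:
    - [[0,0,0],[-1.5,2,4],60]
    - [[0,0,0],[0,0,1],60]
    - [[0,0,0],[0,0,0],45]
    - [[0,0,0],[0,0,0],35]
    - [[0,0,0],[0,0,0],28]
    - [[0,0,0],[0,0,0],22]
    - [[0,0,0],[0,0,0],15]
    - [[0,0,0],[0,0,0],15]
    - [[0,0,0],[0,0,0],15]
    - [[0,0,0],[0,0,0],15]
  squeeze: 15

```text
time_s: 14.65
ee_pos: [436.4, -62.5, 11.8]
ee_rot: [-179.7, -0.3, 0.2]
force: [-0.4, -0.9, 0.6]
gripper_width: 24.4
```

servo_tool:
  plan:
    - [[0,0,0],[0,0,-10],15]
    - [[0,0,0],[0,0,-25],15]
    - [[0,0,0],[0,0,-25],15]
    - [[0,0,0],[0,-20,-15],15]
    - [[0,0,0],[0,-40,-5],15]
    - [[0,0,0],[0,-45,0],15]
    - [[0,0,0],[0,-45,0],15]
    - [[0,0,0],[0,-45,0],15]
    - [[0,0,0],[0,-35,0],15]
    - [[0,0,0],[0,-20,0],15]

```text
time_s: 15.9
ee_pos: [437.3, 193.8, 102.9]
ee_rot: [-179.6, -0.8, -0.0]
force: [0.2, -1.3, -0.1]
gripper_width: 24.5
```

servo_tool:
  plan:
    - [[0,0,0],[0,0,0],15]
    - [[0,0,0],[0,0,0],15]
    - [[0,0,0],[0,0,0],15]
    - [[0,0,0],[0,0,0],15]
    - [[0,0,0],[0,0,0],15]
    - [[0,0,0],[0,0,0],15]
    - [[0,0,0],[0,0,0],15]
    - [[0,0,0],[0,0,0],15]
    - [[0,0,0],[0,0,0],15]
    - [[0,0,0],[0,0,0],15]

```text
time_s: 17.15
ee_pos: [437.1, 192.0, 103.8]
ee_rot: [-179.6, -0.8, -0.1]
force: [-0.6, 0.3, -0.5]
gripper_width: 24.7
```

Run:
```python
from h import *
f=env.grab_frame("wrist"); cv2.imwrite("pics/w7.png",f["pixels"][:,:,::-1]); s=env.state(); print(s["ee_pos"],s["ee_rot"],s["gripper_width"])
```

```text
[437.07696852 191.9496581  103.7685678 ] [-1.79603484e+02 -8.41931439e-01 -6.06792840e-02] 24.348150599252087
```

View pics/w7.png

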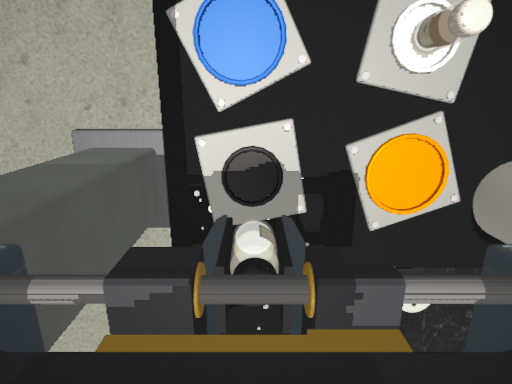

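Run:
```python
from h import *
f=env.grab_frame("wrist")
for n,u,v,z in [("white",427,36,9),("blue",240,36,9),("blk",252,176,9),("or",407,174,9),("cap",472,16,64),("wash",500,203,0)]: print(n,onz(f,u,v,z).round(1))
```

```text
white [569.5 318.3   9. ]
blue [427.3 317.9   9. ]
blk [436.2 209.6   9. ]
or [568.6 210.9   9. ]
cap [566.7 319.4  64. ]
wash [662.1 181.6   0. ]
```

servo_tool:
  plan:
    - [[0,-0.7,0],[0,-10,0],15]
    - [[0,0,0],[0,-8,5],15]
    - [[0,0,0],[0,0,18],15]
    - [[0,0,0],[0,0,20],15]
    - [[0,0,0],[0,0,15],15]
    - [[0,0,0],[0,0,8],15]
    - [[0,0,0],[0,0,4],15]
    - [[0,0,0],[0,0,0],15]
    - [[0,0,0],[0,0,0],15]
    - [[0,0,0],[0,0,0],15]

```text
time_s: 18.5
ee_pos: [438.8, 215.4, 31.9]
ee_rot: [-179.5, -0.3, 0.1]
force: [0.7, -0.1, -0.6]
gripper_width: 24.6
```

servo_tool:
  plan:
    - [[0,0,0],[-1,4,5],15]
    - [[0,0,0],[0,0,5],15]
    - [[0,0,0],[0,0,2],15]
    - [[0,0,0],[0,0,1],15]
    - [[0,0,0],[0,0,0],15]
    - [[0,0,0],[0,0,0],15]
    - [[0,0,0],[0,0,0],15]
    - [[0,0,0],[0,0,0],15]
    - [[0,0,0],[0,0,0],15]
    - [[0,0,0],[0,0,0],15]

```text
time_s: 19.75
ee_pos: [438.2, 211.3, 18.5]
ee_rot: [-179.5, -0.3, 0.0]
force: [-1.2, 0.1, -1.0]
gripper_width: 24.2
```

servo_tool:
  plan:
    - [[0,0,0],[0,0,1],15]
    - [[0,0,0],[0,0,0],15]
    - [[0,0,0],[0,0,0],15]
    - [[0,0,0],[0,0,0],27]
    - [[0,0,0],[0,0,0],32]
    - [[0,0,0],[0,0,0],40]
    - [[0,0,0],[0,0,0],50]
    - [[0,0,0],[0,0,0],60]
    - [[0,0,0],[0,0,0],60]
    - [[0,0,0],[0,0,0],60]

```text
time_s: 21.0
ee_pos: [438.4, 211.5, 17.5]
ee_rot: [-179.4, -0.4, 0.0]
force: [-0.0, 0.2, -0.5]
gripper_width: 60.0
```

servo_tool:
  plan:
    - [[0,0,0],[0,0,-10],60]
    - [[0,0,0],[0,0,-25],60]
    - [[0,0,0],[0,0,-30],60]
    - [[0,0,0],[0,0,-30],60]
    - [[0,0,0],[0,0,-30],80]
    - [[0,0,0],[0,10,-20],90]
    - [[0,0,0],[0,30,-5],90]
    - [[0,0,0],[0,45,0],90]
    - [[0,0,0],[0,45,0],90]
    - [[0,0,0],[0,45,0],90]

```text
time_s: 22.25
ee_pos: [439.0, 32.9, 177.7]
ee_rot: [-179.3, -0.9, 0.4]
force: [0.9, -0.6, 0.4]
gripper_width: 90.3
```

Run:
```python
from h import *
f=env.grab_frame("wrist"); cv2.imwrite("pics/w8.png",f["pixels"][:,:,::-1]); s=env.state(); print(s["ee_pos"],s["ee_rot"],s["gripper_width"])
```

```text
[438.60939463  28.46818729 177.65011385] [-179.55723443   -0.87411504    0.2963727 ] 89.70878204363791
```

View pics/w8.png

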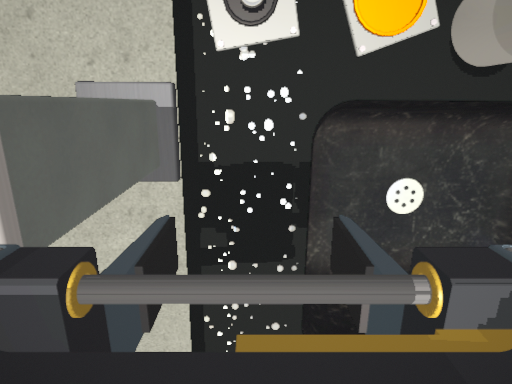

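servo_tool:
  plan:
    - [[0,0,0],[0,20,0],90]
    - [[0,0,0],[1,40,0],90]
    - [[0,0,0],[1,45,0],90]
    - [[0,0,0],[1,45,0],90]
    - [[0,0,0],[1,45,0],90]
    - [[0,0,0],[1,30,0],90]
    - [[0,0,0],[0,15,0],90]
    - [[0,0,-5],[0,5,0],90]
    - [[0,0,-10],[0,0,0],90]
    - [[0,0,-10],[0,0,0],90]

```text
time_s: 23.55
ee_pos: [444.6, -223.5, 181.7]
ee_rot: [179.8, -1.4, 25.9]
force: [0.7, -0.5, -0.3]
gripper_width: 90.0
```

servo_tool:
  plan:
    - [[0,0,-10],[0,0,0],90]
    - [[0,0,-10],[0,0,0],90]
    - [[0,0,-10],[0,0,0],90]
    - [[0,0,-10],[0,0,0],90]
    - [[0,0,-10],[0,0,0],90]
    - [[0,0,-10],[0,0,0],90]
    - [[0,0,-5],[0,0,0],90]
    - [[0,0,0],[0,0,0],90]
    - [[0,0,0],[0,0,0],90]
    - [[0,0,0],[0,0,0],90]

```text
time_s: 24.8
ee_pos: [444.5, -215.9, 184.8]
ee_rot: [178.6, -0.6, 93.4]
force: [0.5, 0.3, -0.3]
gripper_width: 90.0
```

Run:
```python
from h import *
f=env.grab_frame("wrist"); cv2.imwrite("pics/w9.png",f["pixels"][:,:,::-1]); s=env.state(); print(s["ee_pos"],s["ee_rot"],s["gripper_width"])
f=env.grab_frame("scene"); crop(f,135,150,400,300,3,"sc9.png")
```

```text
[ 444.51029139 -215.9246238   184.74324589] [178.61068871  -0.57192577  93.3571305 ] 89.8501774466435
```

View pics/w9.png

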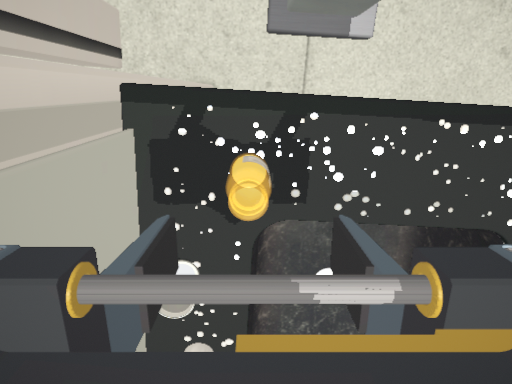

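View pics/sc9.png

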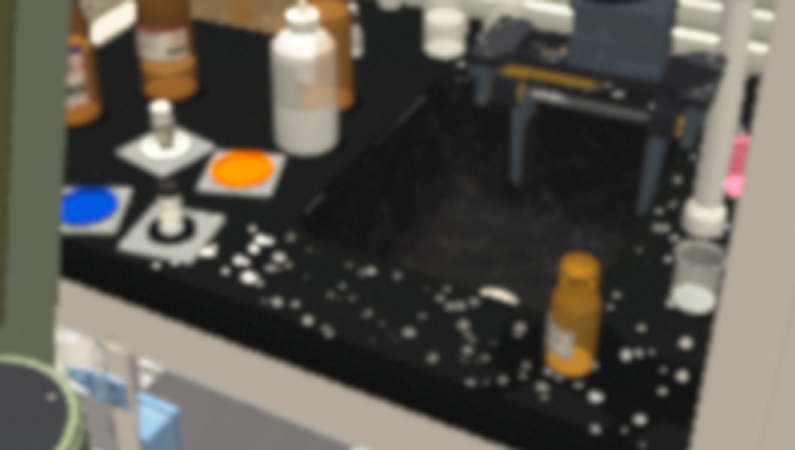

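Run:
```python
from h import *
f=env.grab_frame("wrist")
print(f["eye"],f["attitude"])
for n,u,v,z in [("amtop",249,199,111),("ambody",248,176,0),("edge",137,150,0),("edge2",124,92,0),("edge3",150,290,0),("bk",188,290,0),("bkrim",178,303,56)]: print(n,onz(f,u,v,z).round(1))
crop(f,0,0,280,384,2,"w9c.png")
f=env.grab_frame("side"); crop(f,290,100,440,300,3,"si9.png")
for u,v in [(385,170),(392,255),(412,345)]: print(onz(f,u,v,0).round())
```

```text
[ 359.14087958 -223.20913229  352.56298515] [-17.91939584  -0.5831734   93.43986739]
amtop [ 442.  -219.6  111. ]
ambody [ 452.5 -220.7    0. ]
edge [ 429.9 -344.8    0. ]
edge2 [ 369.3 -355.1    0. ]
edge3 [ 610.  -337.6    0. ]
bk [ 607.4 -289.1    0. ]
bkrim [ 585.1 -289.6   56. ]
[1036. -441.    0.]
[ 396. -357.    0.]
[  36. -341.    0.]
```

View pics/w9c.png

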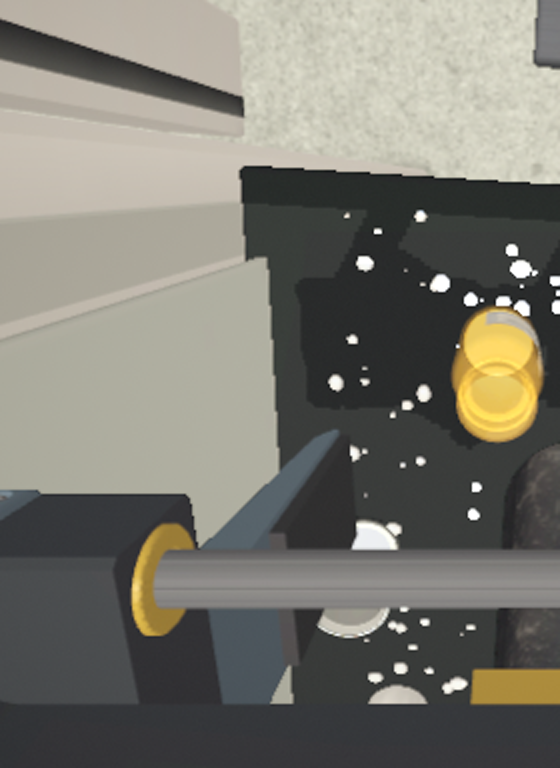

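View pics/si9.png

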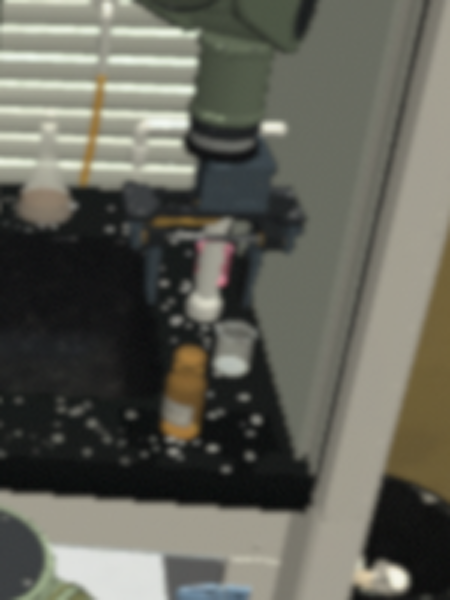

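servo_tool:
  plan:
    - [[1.4,0,3],[-4,1,0],90]
    - [[0,0,0],[0,0,0],90]
    - [[0,0,0],[0,0,15],90]
    - [[0,0,0],[0,0,20],90]
    - [[0,0,0],[0,0,15],90]
    - [[0,0,0],[0,0,8],90]
    - [[0,0,0],[0,0,2],90]
    - [[0,0,0],[0,0,0],90]
    - [[0,0,0],[0,0,0],90]
    - [[0,0,0],[0,0,0],90]

```text
time_s: 26.25
ee_pos: [444.2, -218.7, 120.5]
ee_rot: [-179.9, -0.7, 90.4]
force: [-0.1, 1.1, 0.8]
gripper_width: 90.0
```

Run:
```python
from h import *
f=env.grab_frame("wrist"); cv2.imwrite("pics/w10.png",f["pixels"][:,:,::-1]); s=env.state(); print(s["ee_pos"],s["ee_rot"],s["gripper_width"])
```

```text
[ 444.20549016 -218.73262059  120.57065762] [-179.92016718   -0.65948087   90.39881395] 90.05515209874996
```

View pics/w10.png

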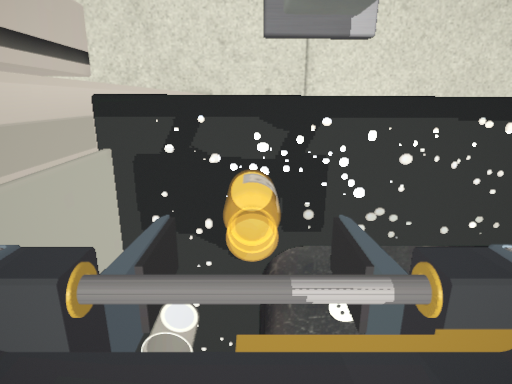

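Run:
```python
from h import *
f=env.grab_frame("wrist")
for n,u,v,z in [("amtop",252,234,111),("amfoot",252,200,0),("shoulder",252,213,68),("bkfoot",180,317,0),("bkrim",168,346,56)]: print(n,onz(f,u,v,z).round(1))
```

```text
amtop [ 441.8 -220.2  111. ]
amfoot [ 455.4 -219.4    0. ]
shoulder [ 443.8 -219.9   68. ]
bkfoot [ 586.5 -295.2    0. ]
bkrim [ 573.7 -293.4   56. ]
```

servo_tool:
  plan:
    - [[0,0,0],[-1,1,8],90]
    - [[0,0,0],[0,0,18],90]
    - [[0,0,0],[0,0,20],80]
    - [[0,0,0],[0,0,15],75]
    - [[0,0,0],[0,0,8],70]
    - [[0,0,0],[0,0,3],65]
    - [[0,0,0],[0,0,0],60]
    - [[0,0,0],[0,0,0],60]
    - [[0,0,0],[0,0,0],60]
    - [[0,0,0],[0,0,0],60]

```text
time_s: 27.6
ee_pos: [446.6, -219.8, 46.5]
ee_rot: [179.9, -0.6, 90.4]
force: [-0.2, -0.6, -0.4]
gripper_width: 60.1
```

Run:
```python
from h import *
f=env.grab_frame("wrist"); cv2.imwrite("pics/w11.png",f["pixels"][:,:,::-1]); s=env.state(); print(s["ee_pos"],s["ee_rot"],s["gripper_width"])
```

```text
[ 446.65585556 -219.79708076   46.46133503] [179.87858857  -0.54741004  90.40854617] 59.828447988016535
```

View pics/w11.png

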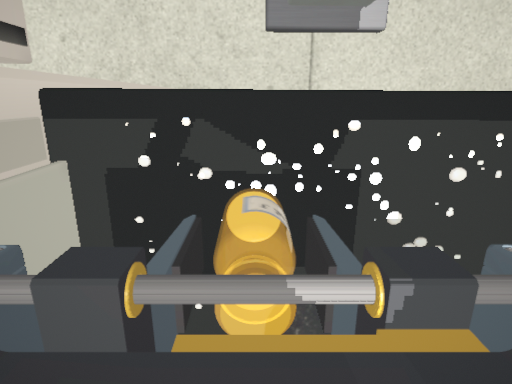

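servo_tool:
  plan:
    - [[0,0,0],[0,0,2],60]
    - [[0,0,0],[0,0,0],55]
    - [[0,0,0],[0,0,0],50]
    - [[0,0,0],[0,0,0],46]
    - [[0,0,0],[0,0,0],43]
    - [[0,0,0],[0,0,0],38]
    - [[0,0,0],[0,0,0],33]
    - [[0,0,0],[0,0,0],33]
    - [[0,0,0],[0,0,0],33]
    - [[0,0,0],[0,0,0],33]
  squeeze: 18

```text
time_s: 28.9
ee_pos: [446.6, -219.7, 44.4]
ee_rot: [179.9, -0.5, 90.4]
force: [-0.2, 0.4, 0.3]
gripper_width: 42.2
```

servo_tool:
  plan:
    - [[0,0,0],[0,0,-8],33]
    - [[0,0,0],[0,0,-20],33]
    - [[0,0,0],[0,0,-25],33]
    - [[0,0,0],[0,0,-25],33]
    - [[0,0,0],[15,0,-10],33]
    - [[0,0,0],[30,5,0],33]
    - [[0,0,0],[38,12,0],33]
    - [[0,0,0],[40,12,0],33]
    - [[0,0,0],[40,12,0],33]
    - [[0,0,0],[40,12,0],33]

```text
time_s: 30.15
ee_pos: [495.9, -8.9, 137.7]
ee_rot: [-179.9, -0.7, 90.1]
force: [0.2, -1.6, -1.0]
gripper_width: 42.1
```

servo_tool:
  plan:
    - [[0,0,0],[40,12,0],33]
    - [[0,0,0],[40,12,0],33]
    - [[0,0,0],[40,12,0],33]
    - [[0,0,0],[40,5,0],33]
    - [[0,0,0],[25,0,0],33]
    - [[0,0,0],[10,0,0],33]
    - [[0,0,0],[0,0,0],33]
    - [[0,0,0],[0,0,0],33]
    - [[0,0,0],[0,0,0],33]
    - [[0,0,0],[0,0,0],33]

```text
time_s: 31.4
ee_pos: [529.9, 197.2, 136.8]
ee_rot: [-179.3, -0.6, 90.4]
force: [-0.1, 0.6, -1.3]
gripper_width: 42.0
```

Run:
```python
from h import *
f=env.grab_frame("wrist"); cv2.imwrite("pics/w12.png",f["pixels"][:,:,::-1]); s=env.state(); print(s["ee_pos"],s["ee_rot"],s["gripper_width"])
```

```text
[529.93232521 197.26078775 136.80255653] [-179.33438169   -0.58692124   90.36596328] 42.3720506492996
```

View pics/w12.png

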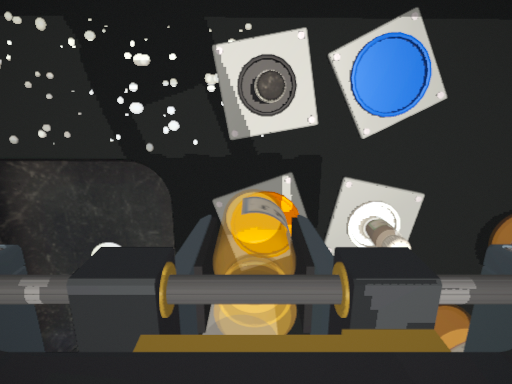

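servo_tool:
  plan:
    - [[0,0,0],[8,15,0],33]
    - [[0,0,0],[5,18,0],33]
    - [[0,0,0],[1,5,10],33]
    - [[0,0,0],[0,0,18],33]
    - [[0,0,0],[0,0,18],33]
    - [[0,0,0],[0,0,10],33]
    - [[0,0,0],[0,0,4],33]
    - [[0,0,0],[0,0,0],33]
    - [[0,0,0],[0,0,0],33]
    - [[0,0,0],[0,0,0],33]

```text
time_s: 32.7
ee_pos: [566.6, 209.8, 74.0]
ee_rot: [-179.2, -0.5, 90.2]
force: [-0.2, 0.5, 0.1]
gripper_width: 42.2
```

Run:
```python
from h import *
f=env.grab_frame("wrist"); cv2.imwrite("pics/w13.png",f["pixels"][:,:,::-1]); s=env.state(); print(s["ee_pos"],s["ee_rot"],s["gripper_width"])
f=env.grab_frame("scene"); crop(f,100,120,300,260,4,"sc13.png")
```

```text
[566.6864628  209.76380074  74.04760209] [-179.25022469   -0.55049878   90.18270498] 42.084352272648864
```

View pics/w13.png

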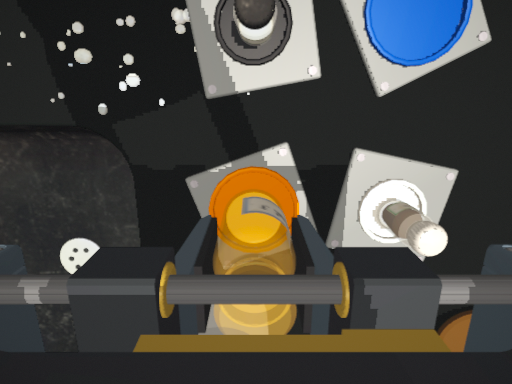

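View pics/sc13.png

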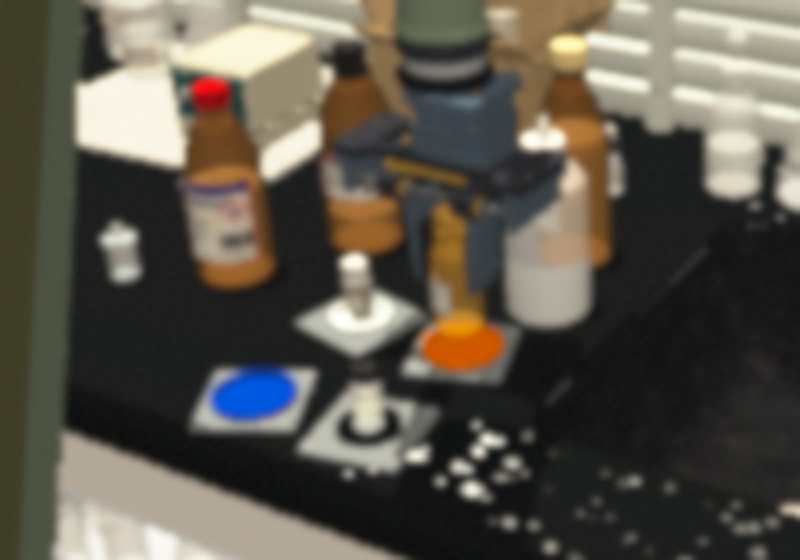

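servo_tool:
  plan:
    - [[0,0,0],[1,3,4],33]
    - [[0,0,0],[0,0,8],33]
    - [[0,0,0],[0,0,6],33]
    - [[0,0,0],[0,0,3],33]
    - [[0,0,0],[0,0,1],33]
    - [[0,0,0],[0,0,0],33]
    - [[0,0,0],[0,0,0],33]
    - [[0,0,0],[0,0,0],33]
    - [[0,0,0],[0,0,0],33]
    - [[0,0,0],[0,0,0],33]

```text
time_s: 34.05
ee_pos: [569.7, 211.2, 50.7]
ee_rot: [-179.3, -0.6, 90.2]
force: [-0.3, 0.6, -1.2]
gripper_width: 42.3
```

Run:
```python
from h import *
f=env.grab_frame("wrist"); cv2.imwrite("pics/w14.png",f["pixels"][:,:,::-1]); s=env.state(); print(s["ee_pos"],s["ee_rot"],s["gripper_width"],s["force"])
print(onz(f,254,210,9))
```

```text
[569.68992319 211.17521243  50.73355097] [-179.27071828   -0.55994004   90.18566546] 42.093704678297854 [ 0.36680187  0.14160534 -0.4934099 ]
[562.69615053 211.24298117   9.        ]
```

View pics/w14.png

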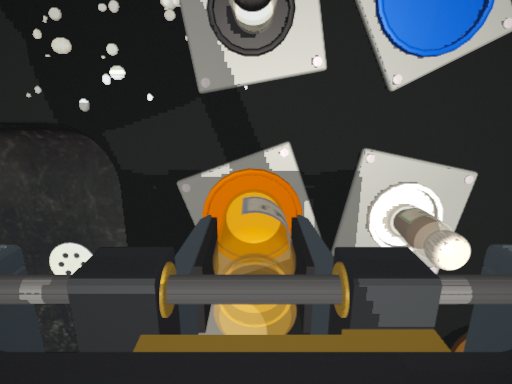

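servo_tool:
  plan:
    - [[0,0,0],[0,0,0.5],33]
    - [[0,0,0],[0,0,0],33]
    - [[0,0,0],[0,0,0],43]
    - [[0,0,0],[0,0,0],46]
    - [[0,0,0],[0,0,0],52]
    - [[0,0,0],[0,0,0],60]
    - [[0,0,0],[0,0,0],66]
    - [[0,0,0],[0,0,0],66]
    - [[0,0,0],[0,0,0],66]
    - [[0,0,0],[0,0,0],66]

```text
time_s: 35.35
ee_pos: [570.0, 211.3, 50.6]
ee_rot: [-179.3, -0.6, 90.2]
force: [0.0, 0.1, 0.8]
gripper_width: 65.9
```

servo_tool:
  plan:
    - [[0,0,0],[0,0,-10],66]
    - [[0,0,0],[0,0,-25],66]
    - [[0,0,0],[0,0,-30],66]
    - [[0,0,0],[0,0,-30],66]
    - [[0,0,0],[0,0,-25],80]
    - [[0,0,0],[0,-5,-15],90]
    - [[0,0,0],[0,-20,-5],90]
    - [[0,0,0],[-20,-20,0],90]
    - [[0,0,0],[-40,-10,0],90]
    - [[0,0,0],[-45,0,0],90]

```text
time_s: 36.6
ee_pos: [509.2, 104.7, 195.6]
ee_rot: [-179.1, -0.6, 90.5]
force: [1.5, -0.2, -0.1]
gripper_width: 90.2
```

Run:
```python
from h import *
s=env.state(); print(s["ee_pos"],s["ee_rot"],s["gripper_width"],s["qpos"])
f=env.grab_frame("scene"); crop(f,100,120,300,260,4,"sc15.png")
```

```text
[509.15104488 104.70493101 195.64818003] [-179.05184909   -0.58846532   90.50971337] 90.18682618695743 [  9.87825294  14.52481691  97.83466632   0.78994308  68.4821576
 -80.93147527]
```

View pics/sc15.png

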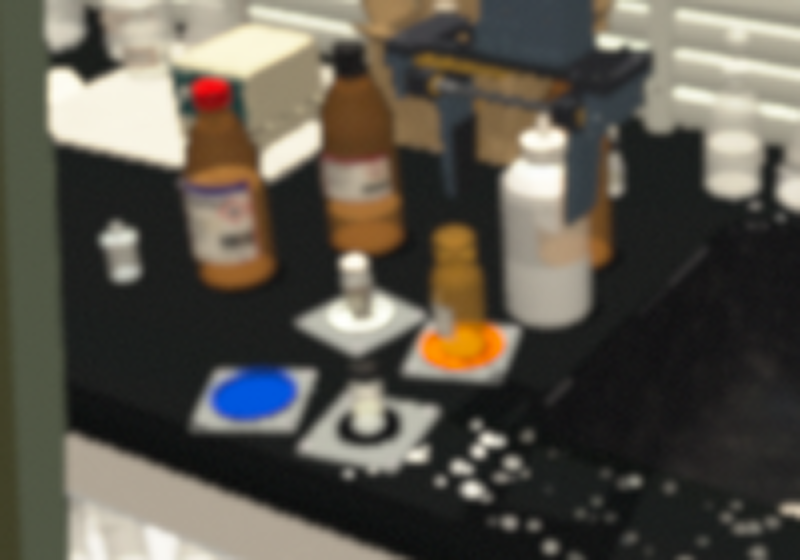

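servo_tool:
  plan:
    - [[0,0,0],[-45,5,0],90]
    - [[0,0,0],[-45,5,0],90]
    - [[0,0,0],[-45,5,0],90]
    - [[0,0,0],[-45,5,0],90]
    - [[0,0,0],[-45,5,0],90]
    - [[0,0,0],[-30,5,0],90]
    - [[0,0,0],[-15,5,0],90]
    - [[0,0,5],[0,0,0],90]
    - [[0,0,10],[0,0,0],90]
    - [[0,0,10],[0,0,0],90]

```text
time_s: 37.9
ee_pos: [532.2, -171.2, 186.3]
ee_rot: [-177.8, 0.2, 64.6]
force: [0.0, -0.9, 0.1]
gripper_width: 90.0
```

servo_tool:
  plan:
    - [[0,0,10],[0,0,0],90]
    - [[0,0,10],[0,0,0],90]
    - [[0,0,10],[0,0,0],90]
    - [[0,0,10],[0,0,0],90]
    - [[0,0,10],[0,0,0],90]
    - [[0,0,8],[0,0,0],90]
    - [[0,0,2],[0,0,0],90]
    - [[0,0,0],[0,0,0],90]
    - [[0,0,0],[0,0,0],90]
    - [[0,0,0],[0,0,0],90]

```text
time_s: 39.15
ee_pos: [526.0, -158.8, 182.6]
ee_rot: [-178.6, 2.8, 3.1]
force: [0.5, 0.5, 0.2]
gripper_width: 90.1
```

Run:
```python
from h import *
f=env.grab_frame("wrist"); cv2.imwrite("pics/w16.png",f["pixels"][:,:,::-1]); s=env.state(); print(s["ee_pos"],s["ee_rot"],s["qpos"])
g=env.grab_frame("side"); crop(g,290,40,440,260,2.7,"si16.png")
for z in (0,100,150,200,250,300): print(z,proj(g,[719,-279,z]).round())
```

```text
[ 526.0265134  -158.77848728  182.67811331] [-178.6125892     2.76684071    3.07766288] [-18.17311146  18.88167073  93.54869035   0.30819354  70.65118747
 -21.32719882]
0 [358. 203.]
100 [361. 182.]
150 [363. 171.]
200 [365. 159.]
250 [366. 147.]
300 [368. 135.]
```

View pics/w16.png

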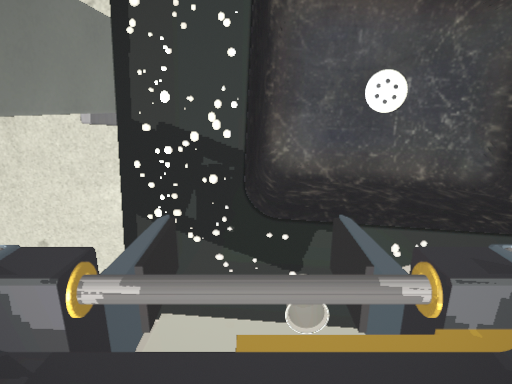

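View pics/si16.png

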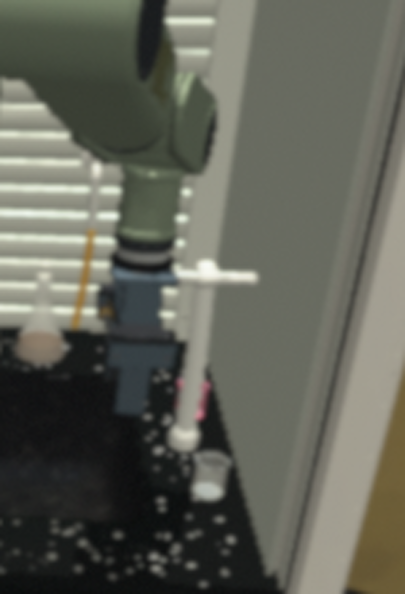

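```bash
cat >> h.py <<'E'
def delta(tp,trpy):
    s=env.state(); C=R.from_euler('xyz',s["ee_rot"],degrees=True); T=R.from_euler('xyz',trpy,degrees=True)
    print("at",s["ee_pos"].round(1),s["ee_rot"].round(1),"w",round(s["gripper_width"],1))
    print("rotvec tool",(C.inv()*T).as_rotvec(degrees=True).round(1),"shift in current",C.inv().apply(np.array(tp)-s["ee_pos"]).round(1),"shift in target axes",T.inv().apply(np.array(tp)-s["ee_pos"]).round(1))
E
python3 -c "
from h import *
delta([560,-250,130],[160,0,0])"
```

```text
at [ 526.1 -158.9  182.7] [-178.6    2.8    3.1] w 90.3
rotvec tool [-21.3   2.2   3.5] shift in current [31.5 94.  49. ] shift in target axes [33.9 67.5 80.7]
```

servo_tool:
  plan:
    - [[-5,0.5,1],[0,0,0],90]
    - [[-8,1,1.5],[0,0,0],90]
    - [[-8,0.7,1],[0,0,0],90]
    - [[0,0,0],[0,0,0],90]
    - [[0,0,0],[6,10,10],90]
    - [[0,0,0],[8,16,18],90]
    - [[0,0,0],[8,16,18],90]
    - [[0,0,0],[8,16,18],90]
    - [[0,0,0],[4,8,8],90]
    - [[0,0,0],[0,0,0],90]

```text
time_s: 40.5
ee_pos: [562.9, -258.6, 136.7]
ee_rot: [160.0, -0.2, -0.6]
force: [0.5, 0.2, -0.8]
gripper_width: 90.0
```

Run:
```python
from h import *
delta([588,-301,110],[160,0,0])
f=env.grab_frame("wrist"); cv2.imwrite("pics/w17.png",f["pixels"][:,:,::-1]);
g=env.grab_frame("side"); crop(g,290,40,440,260,2.7,"si17.png")
```

```text
at [ 562.9 -258.6  136.7] [160.   -0.2  -0.6] w 90.0
rotvec tool [-0.   0.  -0.7] shift in current [25.5 30.4 39.6] shift in target axes [25.1 30.7 39.6]
```

View pics/w17.png

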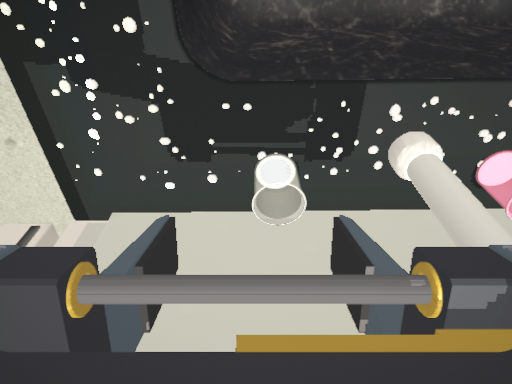

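View pics/si17.png

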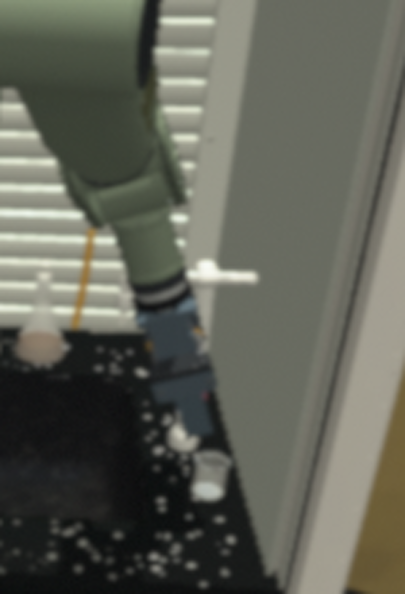

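Run:
```python
from h import *
f=env.grab_frame("wrist")
for n,u,v,z in [("foot",275,172,1),("rim",279,203,56),("wallbase",280,212,0),("faucet",415,157,10)]: print(n,onz(f,u,v,z).round(1))
```

```text
foot [ 583.7 -296.3    1. ]
rim [ 583.8 -292.1   56. ]
wallbase [ 590.8 -348.9    0. ]
faucet [ 713.  -275.3   10. ]
```

```bash
python3 -c "
from h import *
delta([585.5,-301.5,75],[160,0,0]);print(R.from_euler('xyz',[160,0,0],degrees=True).inv().apply([0,0,-10]))"
```

```text
at [ 563.1 -257.   137.5] [160.   -0.3  -0.5] w 89.9
rotvec tool [-0.  -0.1 -0.6] shift in current [22.5 20.3 74. ] shift in target axes [22.4 20.5 73.9]
[ 0.         -3.42020143  9.39692621]
```

servo_tool:
  plan:
    - [[0,0,0],[8,5,3],90]
    - [[0,0,0],[8,8,8],90]
    - [[0,0,0],[5,6,12],90]
    - [[0,0,0],[1,1,18],90]
    - [[0,0,0],[0,0,16],90]
    - [[0,0,0],[0,0,10],90]
    - [[0,0,0],[0,0,3],90]
    - [[0,0,0],[0,0,0],90]
    - [[0,0,0],[0,0,0],90]
    - [[0,0,0],[0,0,0],90]

```text
time_s: 41.9
ee_pos: [586.9, -301.1, 75.0]
ee_rot: [160.0, -0.3, -0.4]
force: [-0.6, -0.4, -0.6]
gripper_width: 89.7
```

Run:
```python
from h import *
delta([585.5,-301.5,14],[160,0,0])
f=env.grab_frame("wrist"); cv2.imwrite("pics/w18.png",f["pixels"][:,:,::-1]);
g=env.grab_frame("side"); crop(g,290,40,440,260,2.7,"si18.png")
```

```text
at [ 586.9 -301.1   75. ] [160.   -0.3  -0.4] w 89.7
rotvec tool [-0.  -0.2 -0.4] shift in current [ -1.7 -20.5  57.4] shift in target axes [ -1.4 -20.5  57.4]
```

View pics/w18.png

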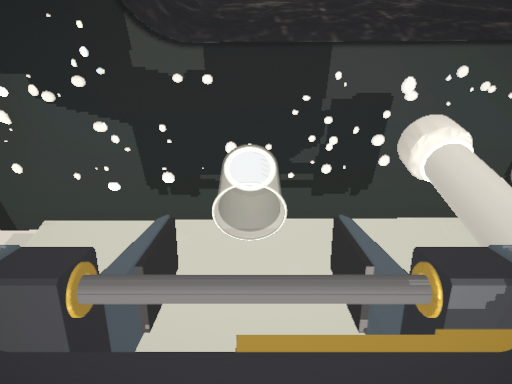

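View pics/si18.png

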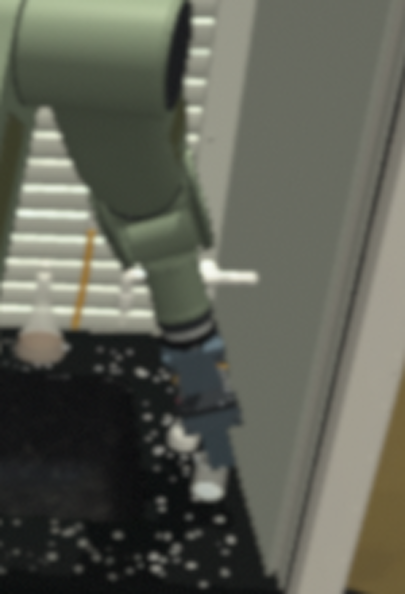

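servo_tool:
  plan:
    - [[0,0,0],[-1.5,-3,8],90]
    - [[0,0,0],[-0.5,-5,14],85]
    - [[0,0,0],[0,-6,15],80]
    - [[0,0,0],[0,-4,11],75]
    - [[0,0,0],[0,-2,6],70]
    - [[0,0,0],[0,-1,2],65]
    - [[0,0,0],[0,0,0],65]
    - [[0,0,0],[0,0,0],65]
    - [[0,0,0],[0,0,0],65]
    - [[0,0,0],[0,0,0],65]

```text
time_s: 43.25
ee_pos: [585.3, -300.4, 11.0]
ee_rot: [160.0, -0.3, -0.4]
force: [-0.4, 0.3, -0.4]
gripper_width: 65.0
```

Run:
```python
from h import *
delta([585,-301.5,14],[160,0,0])
f=env.grab_frame("wrist"); cv2.imwrite("pics/w19.png",f["pixels"][:,:,::-1]);
print(env.state()["force"])
```

```text
at [ 585.3 -300.4   11. ] [160.   -0.3  -0.4] w 65.0
rotvec tool [-0.  -0.2 -0.4] shift in current [-0.2  2.1 -2.4] shift in target axes [-0.3  2.1 -2.4]
[ 0.71229619  0.16930589 -0.1069188 ]
```

View pics/w19.png

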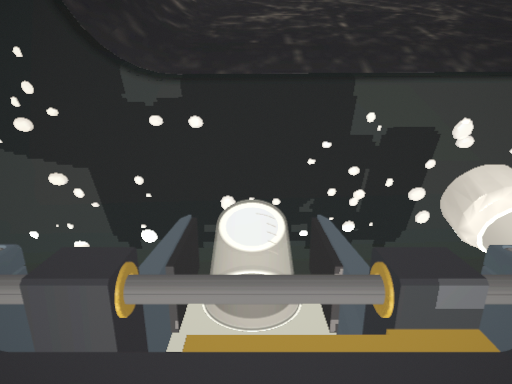

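Centred. I'll rise 3 mm and close gently.

servo_tool:
  plan:
    - [[0,0,0],[-0.5,2,-2.5],65]
    - [[0,0,0],[0,0,0],60]
    - [[0,0,0],[0,0,0],55]
    - [[0,0,0],[0,0,0],51]
    - [[0,0,0],[0,0,0],48]
    - [[0,0,0],[0,0,0],44]
    - [[0,0,0],[0,0,0],40]
    - [[0,0,0],[0,0,0],35]
    - [[0,0,0],[0,0,0],35]
    - [[0,0,0],[0,0,0],35]
  squeeze: 12

```text
time_s: 44.55
ee_pos: [584.7, -301.6, 14.5]
ee_rot: [160.0, -0.3, -0.4]
force: [0.5, 0.2, 0.6]
gripper_width: 44.6
```

Run:
```python
from h import *
delta([565,-200,110],[160,0,0])
f=env.grab_frame("wrist"); cv2.imwrite("pics/w20.png",f["pixels"][:,:,::-1]);
```

```text
at [ 584.7 -301.6   14.5] [160.   -0.3  -0.4] w 44.6
rotvec tool [-0.  -0.2 -0.4] shift in current [ -19.8  -62.7 -124.5] shift in target axes [ -19.7  -62.8 -124.4]
```

View pics/w20.png

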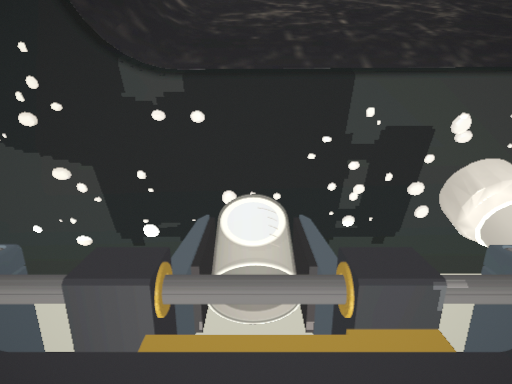

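servo_tool:
  plan:
    - [[0,0,0],[0,0,0],50]
    - [[0,0,0],[0,0,0],58]
    - [[0,0,0],[0,0,0],64]
    - [[0,0,0],[0,3,-8],64]
    - [[0,0,0],[0,3,-8],64]
    - [[0,0,0],[0,1,-2],64]
    - [[0,0,0],[0,0,0],64]
    - [[0,0,0],[0,0,0],64]
    - [[0,0,0],[0,0,0],58]
    - [[0,0,0],[0,0,0],54]

```text
time_s: 45.85
ee_pos: [584.7, -302.0, 35.4]
ee_rot: [160.0, -0.4, -0.3]
force: [0.2, -0.0, 0.7]
gripper_width: 54.4
```

Run:
```python
from h import *
delta([584.7,-301.5,33.5],[160,0,0])
f=env.grab_frame("wrist"); cv2.imwrite("pics/w21.png",f["pixels"][:,:,::-1]);
```

```text
at [ 584.7 -302.    35.4] [160.   -0.4  -0.3] w 54.4
rotvec tool [-0.  -0.2 -0.5] shift in current [-0.  -1.1  1.6] shift in target axes [ 0.  -1.1  1.6]
```

View pics/w21.png

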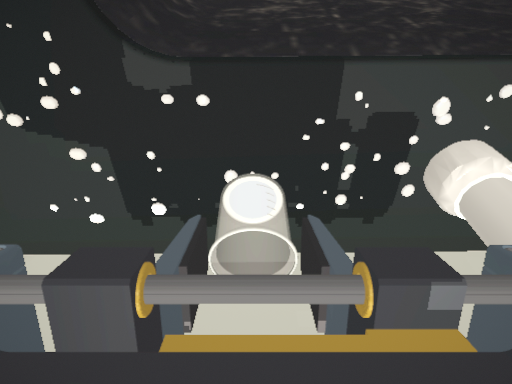

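Run:
```python
from h import *
f=env.grab_frame("wrist")
print(onz(f,253,200,1).round(1),onz(f,253,254,56).round(1))
```

```text
[ 583.8 -296.9    1. ] [ 583.6 -288.7   56. ]
```

servo_tool:
  plan:
    - [[0,0,0],[0,-1,2],54]
    - [[0,0,0],[0,0,0],51]
    - [[0,0,0],[0,0,0],48]
    - [[0,0,0],[0,0,0],45]
    - [[0,0,0],[0,0,0],40]
    - [[0,0,0],[0,0,0],38]
    - [[0,0,0],[0,0,0],38]
    - [[0,0,0],[0,0,0],38]
    - [[0,0,0],[0,0,0],38]
    - [[0,0,0],[0,0,0],38]
  squeeze: 12

```text
time_s: 47.2
ee_pos: [584.5, -301.7, 32.8]
ee_rot: [160.0, -0.3, -0.4]
force: [1.2, 0.1, -0.3]
gripper_width: 44.3
```

Run:
```python
from h import *
delta([565,-200,110],[160,0,0])
f=env.grab_frame("wrist"); crop(f,100,120,400,345,2.6,"w22.png");
```

```text
at [ 584.5 -301.7   32.8] [160.   -0.3  -0.4] w 44.3
rotvec tool [-0.  -0.2 -0.4] shift in current [ -19.7  -69.  -107.4] shift in target axes [ -19.5  -69.1 -107.3]
```

View pics/w22.png

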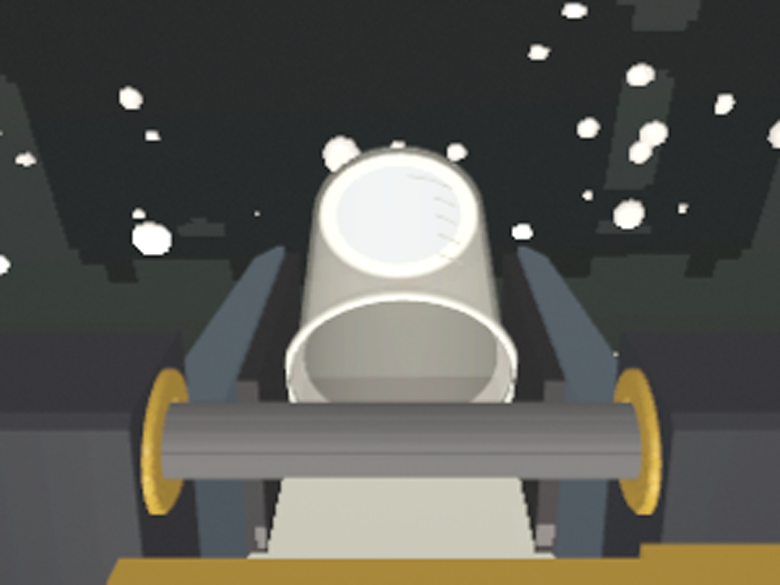

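servo_tool:
  plan:
    - [[0,0,0],[0,1,-3],38]
    - [[0,0,0],[0,2,-6],38]
    - [[0,0,0],[0,3,-8],38]
    - [[0,0,0],[0,3,-8],38]
    - [[0,0,0],[0,1,-4],38]
    - [[0,0,0],[0,0,0],38]
    - [[0,0,0],[0,0,0],38]
    - [[0,0,0],[0,0,0],38]
    - [[0,0,0],[0,0,0],38]
    - [[0,0,0],[0,0,0],38]

```text
time_s: 48.5
ee_pos: [584.2, -301.0, 65.6]
ee_rot: [160.0, -0.3, -0.4]
force: [0.4, 1.1, -0.3]
gripper_width: 44.6
```

Run:
```python
from h import *
delta([565,-200,110],[160,0,0])
f=env.grab_frame("wrist"); crop(f,100,120,400,345,2.6,"w23.png");
f=env.grab_frame("side"); crop(f,330,170,400,260,6,"si23.png");
```

```text
at [ 584.2 -301.    65.6] [160.   -0.3  -0.4] w 44.6
rotvec tool [-0.  -0.2 -0.4] shift in current [-19.6 -79.6 -76.3] shift in target axes [-19.2 -79.7 -76.3]
```

View pics/w23.png

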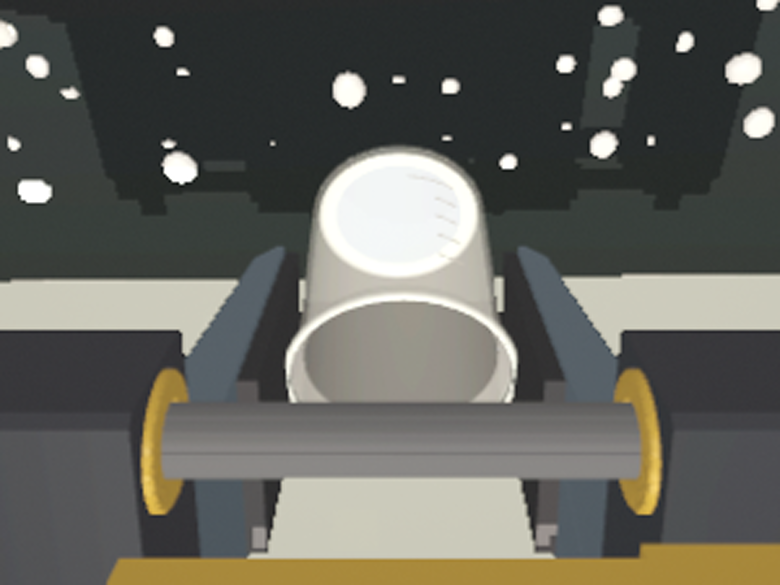

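View pics/si23.png

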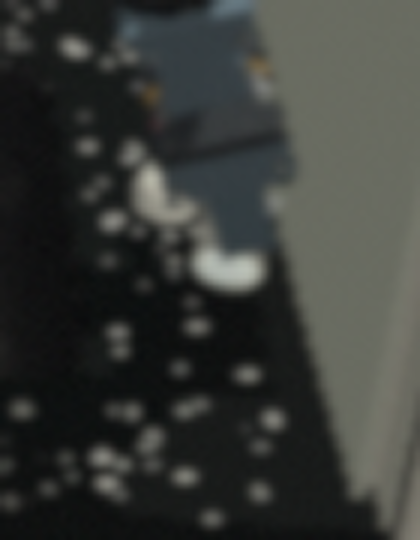

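servo_tool:
  plan:
    - [[0,0,0],[0,2,-8],38]
    - [[0,0,0],[-3,0,-20],38]
    - [[0,0,0],[-5,-10,-25],38]
    - [[0,0,0],[-6,-25,-22],38]
    - [[0,0,0],[-10,-35,-15],38]
    - [[0,0,0],[-11,-38,-14],38]
    - [[0,0,0],[-11,-38,-14],38]
    - [[0,0,0],[-11,-38,-14],38]
    - [[0,0,0],[-11,-38,-14],38]
    - [[0,0,0],[-11,-38,-14],38]

```text
time_s: 49.85
ee_pos: [507.3, 5.7, 142.8]
ee_rot: [160.1, -1.4, -0.6]
force: [-0.1, 1.5, -1.2]
gripper_width: 44.5
```

Run:
```python
from h import *
delta([429,312.5,125],[160,0,0])
```

```text
at [507.3   5.7 142.8] [160.1  -1.4  -0.6] w 44.5
rotvec tool [-0.1 -1.2 -1. ] shift in current [ -81.7 -293.1  -89.4] shift in target axes [ -78.3 -294.4  -88.2]
```

servo_tool:
  plan:
    - [[0,0,0],[-15,-38,-14],38]
    - [[0,0,0],[-15,-38,-14],38]
    - [[0,0,0],[-15,-38,-14],38]
    - [[0,0,0],[-13,-38,-14],38]
    - [[0,-0.5,-0.5],[-10,-38,-13],38]
    - [[0,-0.5,-0.5],[-5,-38,-12],38]
    - [[0,0,0],[-2,-30,-8],38]
    - [[0,0,0],[0,-15,-3],38]
    - [[0,0,0],[0,0,0],38]
    - [[0,0,0],[0,0,0],38]

```text
time_s: 51.1
ee_pos: [430.3, 308.7, 149.0]
ee_rot: [160.8, -1.1, 0.5]
force: [0.2, -0.5, -1.2]
gripper_width: 44.4
```

Run:
```python
from h import *
delta([429,312.5,60],[160,0,0])
f=env.grab_frame("wrist"); cv2.imwrite("pics/w24.png",f["pixels"][:,:,::-1]);
f=env.grab_frame("scene"); crop(f,100,120,300,260,4,"sc24.png")
```

```text
at [430.3 308.7 149. ] [160.8  -1.1   0.5] w 44.4
rotvec tool [-0.8 -1.2  0.1] shift in current [ -3.  -33.   82.7] shift in target axes [ -1.3 -34.   82.3]
```

View pics/w24.png

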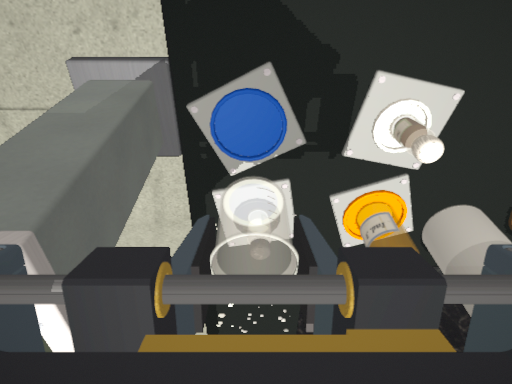

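View pics/sc24.png

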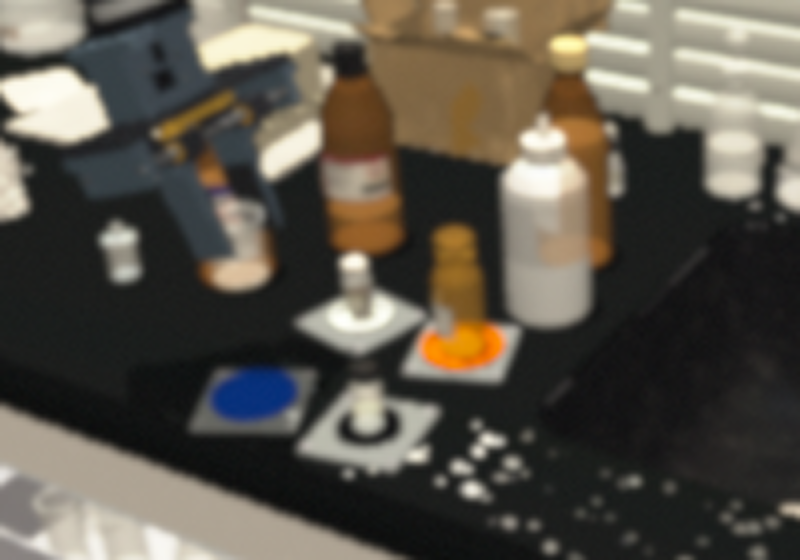

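Run:
```python
from h import *
f=env.grab_frame("wrist"); print(onz(f,249,125,9).round(1),onz(f,388,134,9).round(1))
```

```text
[428.  320.3   9. ] [558.4 311.4   9. ]
```

servo_tool:
  plan:
    - [[-0.8,-1,0],[-1,-6,8],38]
    - [[0,0,0],[0,-7,15],38]
    - [[0,0,0],[0,-7,18],38]
    - [[0,0,0],[0,-6,16],38]
    - [[0,0,0],[0,-4,12],38]
    - [[0,0,0],[0,-2,6],38]
    - [[0,0,0],[0,-1,2],38]
    - [[0,0,0],[0,0,0],38]
    - [[0,0,0],[0,0,0],38]
    - [[0,0,0],[0,0,0],38]

```text
time_s: 52.5
ee_pos: [429.7, 311.9, 58.6]
ee_rot: [159.8, 0.0, -0.0]
force: [-0.2, 0.2, 0.0]
gripper_width: 44.7
```

Run:
```python
from h import *
delta([429,312.5,39.5],[160,0,0])
f=env.grab_frame("wrist"); cv2.imwrite("pics/w25.png",f["pixels"][:,:,::-1]);
```

```text
at [429.7 311.9  58.6] [159.8   0.   -0. ] w 44.7
rotvec tool [ 0.2  0.  -0. ] shift in current [-0.7 -7.2 17.7] shift in target axes [-0.7 -7.1 17.7]
```

View pics/w25.png

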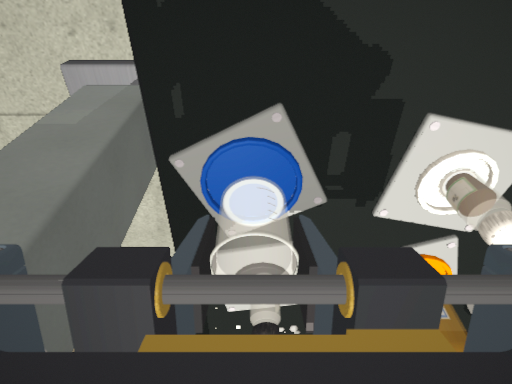

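Run:
```python
from h import *
f=env.grab_frame("wrist"); print(onz(f,252,181,9).round(1),onz(f,253,202,26).round(1))
```

```text
[427.8 321.6   9. ] [428.6 316.6  26. ]
```

servo_tool:
  plan:
    - [[0,0,0],[0,-2,5],38]
    - [[0,0,0],[0,-3,6],38]
    - [[0,0,0],[0,-2,4],38]
    - [[0,0,0],[0,-0.5,1.5],38]
    - [[0,0,0],[0,0,0],38]
    - [[0,0,0],[0,0,0],38]
    - [[0,0,0],[0,0,0],38]
    - [[0,0,0],[0,0,0],38]
    - [[0,0,0],[0,0,0],38]
    - [[0,0,0],[0,0,0],38]

```text
time_s: 53.85
ee_pos: [429.7, 313.4, 39.4]
ee_rot: [159.8, -0.0, -0.0]
force: [-0.1, 0.7, 0.1]
gripper_width: 44.9
```

Run:
```python
from h import *
delta([429,312.5,38.5],[160,0,0])
f=env.grab_frame("wrist"); cv2.imwrite("pics/w26.png",f["pixels"][:,:,::-1]);
```

```text
at [429.7 313.4  39.4] [159.8  -0.   -0. ] w 44.9
rotvec tool [ 0.2 -0.  -0. ] shift in current [-0.7  0.5  1.1] shift in target axes [-0.7  0.5  1.1]
```

View pics/w26.png

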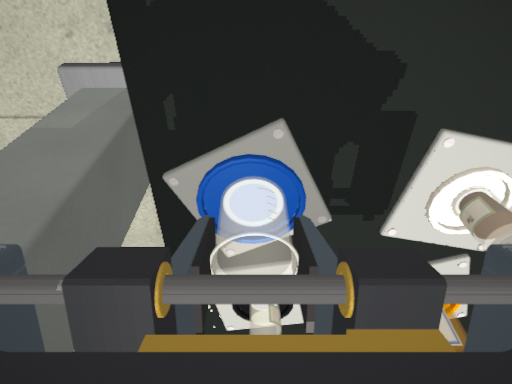

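servo_tool:
  plan:
    - [[0,0,0],[0,0,0.8],38]
    - [[0,0,0],[0,0,0],38]
    - [[0,0,0],[0,0,0],45]
    - [[0,0,0],[0,0,0],48]
    - [[0,0,0],[0,0,0],53]
    - [[0,0,0],[0,0,0],60]
    - [[0,0,0],[0,0,0],70]
    - [[0,0,0],[0,0,0],70]
    - [[0,0,0],[0,0,0],70]
    - [[0,0,0],[0,0,0],70]

```text
time_s: 55.15
ee_pos: [429.8, 313.1, 38.7]
ee_rot: [159.8, -0.0, -0.0]
force: [-0.2, 0.1, 0.5]
gripper_width: 69.9
```

servo_tool:
  plan:
    - [[0,0,0],[0,3,-8],70]
    - [[0,0,0],[0,7,-20],70]
    - [[0,0,0],[0,9,-25],70]
    - [[0,0,0],[0,9,-25],70]
    - [[0,0,0],[0,9,-25],70]
    - [[0,0,0],[0,9,-25],70]
    - [[0,0,0],[0,5,-10],70]
    - [[0,0,0],[0,0,0],70]
    - [[0,0,0],[0,0,0],70]
    - [[0,0,0],[0,0,0],70]

```text
time_s: 56.4
ee_pos: [428.8, 312.0, 191.7]
ee_rot: [159.8, 0.1, -0.0]
force: [0.3, -0.5, 0.1]
gripper_width: 69.8
```

Run:
```python
from h import *
s=env.state();print(s["ee_pos"],s["force"],s["time_s"])
f=env.grab_frame("wrist"); cv2.imwrite("pics/w27.png",f["pixels"][:,:,::-1]);
f=env.grab_frame("scene"); crop(f,100,120,300,260,4,"sc27.png")
```

```text
[428.83381961 311.99232601 191.6906763 ] [ 0.29256886 -0.47568719  0.07742722] 56.4
```

View pics/w27.png

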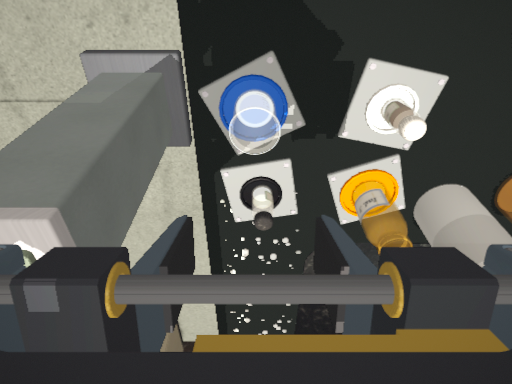

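View pics/sc27.png

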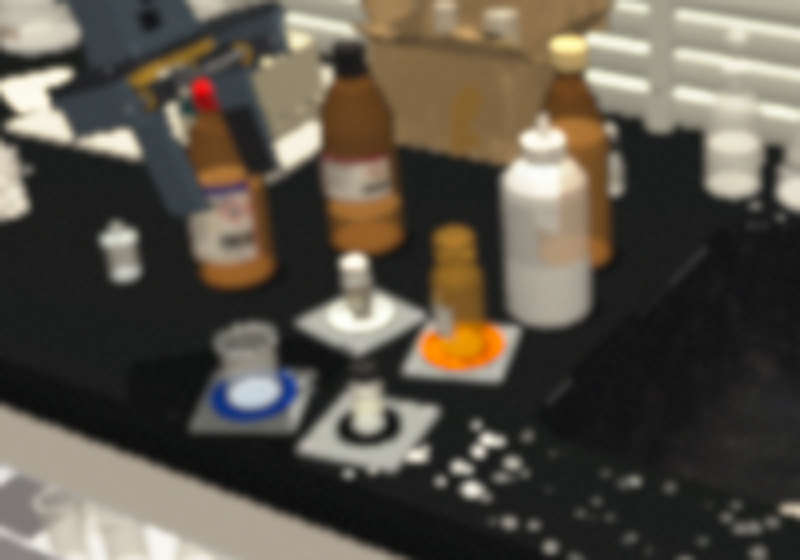

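```bash
python3 -c "
from workcell import env
env.job_done(); print(env.state()['time_s'])"
```

```text
the job is handed in; nothing more can be done
the job is handed in; nothing more can be done
```

I moved all four things into their stands in the order asked: white-capped vial, black-capped vial, amber bottle, then beaker. I handed the job in at about 56 s.

- **Final checks:** the last wrist and scene pictures show each item upright inside its own ring. The gripper was open, about 190 mm up and clear, with the force reading near zero. The wash bottle and red-capped bottle look unmoved, and I saw nothing tip over.
- **Beaker grip:** the beaker stood close to the right wall, so I took it with the tool tilted 20°. The first grip looked as if it only caught the edge of the rim, so I let go and gripped squarely on the rim. The opening read about 44.5 mm instead of the 47 mm I expected there, but the beaker held steady and was set down upright.
- **Camera disagreement:** position readings differed by a few millimetres, including about 4 mm in x from the wrist camera over the stands. That is well within the clearance of the rings.

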